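# Clear the marking-out table

### The job

Sort what is left lying about on the marking-out table: stand both dark V-blocks, groove up, in the felt-lined wooden tray, stand both small blue bottles in the yellow drip tray, and lay the loose aluminium plate squarely on the pile of plates like it, edges in line. Lower the V-blocks and the plate gently until they touch down, never drop them, and leave the tall black bottle where it stands.

Things in the scene. Friction and masses are not known exactly. Their poses are not given: they have to be found in the camera images.
- v_block_long: loose: the longer dark steel V-block, 45 x 85 x 50 mm (x, y, z), about 0.45 kg. Origin: centre of its underside, z up. The V-groove opens upward and runs along its x; it is gripped across x (45 mm), low down, at y = 0
- v_block_short: loose: the shorter, slightly taller dark steel V-block, 45 x 68 x 55 mm (x, y, z), about 0.4 kg. Origin: centre of its underside, z up. The V-groove opens upward and runs along its x; it is gripped across x (45 mm), low down, at y = 0
- blue_bottle_1: loose: one of two alike small blue bottles of marking fluid with a black cap, round, 35 mm in diameter, 76 mm tall (the body up to 60 mm, above it the cap, 21 mm in diameter), 0.07 kg, standing upright. Origin: centre of its underside, z up
- blue_bottle_2: loose: the other small blue bottle with a black cap, the same in every way
- loose_plate: loose: bright flat aluminium plate lying on the table, 60 x 100 x 8 mm (x, y, z), two 12 mm holes on its y axis 33 mm either side of the middle, about 0.13 kg. Origin: centre of its underside, z up. Gripped across x (60 mm)
- wood_tray: fixed: open light-wood tray with a grey felt floor, 125 x 190 x 25 mm outside (x, y, z), walls 5 mm, inner floor 5 mm above its origin (inside 115 x 180 mm). Origin: centre of its underside, on the table, z up. Room for both V-blocks side by side along its y, each with its own length along the tray's x
- drip_tray: fixed: open yellow plastic tray, 105 x 165 x 20 mm outside (x, y, z), walls 4 mm, inner floor 4 mm above its origin (inside 97 x 157 mm). Origin: centre of its underside, on the table, z up
- plate_pile: fixed: pile of aluminium plates like the loose one (60 x 100 mm, x by y, long side along y); its height differs each time, from 14 to 50 mm above the table. Origin: centre of the pile's top face, z up
- black_bottle: loose bystander, to be left alone: tall black bottle with a yellow band and a pointed red spout, 54 mm in diameter, 175 mm tall, standing near the back of the table. Origin: centre of its underside, z up
There are look-alikes about, which are no part of the job. Leave any turquoise look-alike of the v_block_long alone.

How it is judged:
By the outcome, as a careful person would: the job done as asked, in the order asked, and still so for the second after the job is handed in, with the robot touching nothing.
It also fails if it takes over 144 s, if anything falls off the work surface, if the arm or the gripper's body presses on something with over 40 N, if the wrist force passes 120 N, or if a joint passes its speed limit or range.

### The arm

A 6-joint arm with a two-finger parallel gripper is mounted at the origin on a cart in front of the work surface, level with it; the furniture and walls round the work are solid. World frame = base frame: x ahead of the robot, y to its left, z up, the work surface at z = 0. Lengths are in m, angles in rad, forces in N, time in s.
With the tool pointing down it reaches from about 0.375 to 0.975 m from the base axis. Payload 3.8 kg.
Tool frame: the origin (TCP) lies where the fingers leave the gripper's body, on its centre line; the fingertips stand 73 mm ahead of it and the grasp point (between the pads) lies 54 mm ahead of it (nose_length is the distance from the TCP to the fingertips, in m); z points along the fingers, y is the line along which they close (so a half turn about z gives the same grasp; the last joint's range is limited). The gripper opens to 85 mm and grips with 20 to 120 N. Pads are 22 mm wide; open, the fingers measure 114 mm over their backs; the gripper's body (76 mm by 85 mm) begins 54 mm behind the grasp point. The pads swing forward as they close: fully open they stand 13 mm farther back than shut.
Start: joints at [-1.353, 0.264, 1.604, -0, 1.274, -0.037], TCP at [0.17, -0.653, 0.304] pointing down, gripper open.
Joint ranges: [-2.63, 2.63], [-0.94, 2.18], [0.31, 2.57], [-1.31, 4.45], [0, 2.66], [-2.55, 2.55]. Speed limits (rad/s): [2.57, 2.57, 3.14, 3.14, 3.14, 3.14].

### API

Orientations are given as a rotation vector (axis times angle).
In Python, from workcell import read_state, read_camera, calibration, finish_job, look_for, cut_out, tip_of, nose_length gives the robot as it stands.
- The arm moves only by the tool step_arm, never from a script. Its argument "targets" is a list of rows, each a list of 3 entries, a list of its own where there are three numbers: the turn, a rotation vector about the tool's x, y, z in rad, then the shift along the tool's x, y, z in mm, then the finger opening in mm, from 0 to 85.4. In form: [[[ax, ay, az], [x, y, z], grip], ...]. A call has 1 to 5 rows; each row shifts and turns the commanded pose from where the row before left it, along the tool's axes as they then stand; what a row does not reach is not made up. A row lasts 1/12 s, in which the tool goes at most 41.7 mm and 7.16 degrees, less where a joint would pass 70% of its speed; a pose out of reach is approached as far as the arm can. A call with a gripper value outside its range is refused whole. The fingers move at their own pace and stop on an object; "grip_force" is the grip in N (left out, the last holds). Time passes only in rows, so rows that do not move let the fingers close. It gives the time, the measured TCP pose, the force, the opening and the grip force at its end, in the units of the state.
- read_state(): the state, without advancing time (a new reading comes with each control period).
- read_camera(name): name is "side" or "top"; returns the picture (420x560x3 uint8, red, green, blue); there is no depth.
- calibration(name): a dict with "camera_matrix" (3x3 intrinsics, pixels), "dist_coeffs" ([k1, k2, p1, p2, k3] as OpenCV has them; the pictures are not rectified), "R" (3x3) and "t" (3): a world point X has camera coordinates R X + t. Camera axes: x right, y down, z forward; pixel columns grow to the right and rows downward; lengths in m; the calibration is good to about 2 mm. A picture is of the moment at which its call begins. calibration takes no time and is no camera call.
- finish_job(): hands the job in; it is judged then, once.
Trained networks look in the newest picture that a camera, given by its name, has taken for a name from the list of things; names that differ only in an ending like _2 or _b are one class to them, and where a whole thing is asked for, a point or a joint stands for the part that bears it (a point fixed in the world has none). Each returns a list of dicts, best first, with "score" (0 to 1); they miss things now and then, are a little off and sometimes report something else, mostly with a low value. They report only what shows in the picture. A call takes as long as a camera call. They do not tell look-alikes from the thing itself.
- look_for(camera, query): "extent" ([left, top, right, bottom] in pixels, round what is visible of it).
- cut_out(camera, query): "region" (420x560 bool, what is visible of it) and "extent" ([left, top, right, bottom] in pixels, round what is visible of it).
- tip_of(camera, query): "at" ([row, column] in pixels: a listed point, or the origin of a listed thing).
The state is a dict: "time": time; "q": joint angles; "joint_vel": joint speeds; "joint_torque": joint torques, N m; "tool_pos": TCP position; "tcp_rot": TCP orientation; "wrist_force": force on the tool from outside, world axes, zero at the start; "torque": the same for the moment, N m; "width": opening from 0.0 (shut) to 1.0 (fully open); "grip_force": force on a finger pad.
Only numpy, scipy, OpenCV 4.12 (cv2) and the standard library are available. Lean on these libraries where they do the work, as an engineer would, in place of code of your own. Each camera call takes 0.05 s, during which the arm holds its last target. There are 200 camera calls.

## Working session

There is one attempt and no reset: what is moved stays moved. The work goes in short steps, Python scripts to look and compute and a tool call to move; the robot and the scene stay as the last step left them, time stands still between calls to the robot, and variables do not carry over. Pictures are saved under pics/ and viewed, at most 14 in all, crops included, and the job is handed in when it is done.

Besides the shell and the picture viewer there is one more tool, called after "Emit:" as name(argument=value, ...) on one line, values as JSON. step_arm: Moves the arm, as the interface text tells. Its arguments: {"type":"object","properties":{"targets":{"type":"array","items":{"type":"array"}},"grip_force":{"type":"number"}},"required":["targets"]}

```bash
ls; mkdir -p pics; python3 - <<'E'
from workcell import *
import cv2
for c in("top","side"):
    im=read_camera(c); cv2.imwrite(f"pics/{c}0.png",im[:,:,::-1])
    k=calibration(c); print(c,k)
print(read_state(),nose_length)
E
```

```text
pics
top {'camera_matrix': array([[415.16329628,   0.        , 278.66612957],
       [  0.        , 415.16329628, 210.01744944],
       [  0.        ,   0.        ,   1.        ]]), 'dist_coeffs': array([-0.04274525,  0.        ,  0.        ,  0.        ,  0.        ]), 'R': array([[ 0.0044743 , -0.99998131,  0.0041675 ],
       [-0.9920799 , -0.00496202, -0.12551039],
       [ 0.12552872, -0.00357292, -0.99208355]]), 't': array([-0.04381888,  0.59751025,  1.16201574])}
side {'camera_matrix': array([[383.49505467,   0.        , 272.17192856],
       [  0.        , 383.49505467, 219.28631323],
       [  0.        ,   0.        ,   1.        ]]), 'dist_coeffs': array([-0.01922754,  0.        ,  0.        ,  0.        ,  0.        ]), 'R': array([[ 0.99824573,  0.05868632, -0.00783476],
       [ 0.01586024, -0.39254836, -0.91959461],
       [-0.05704315,  0.91785712, -0.3927905 ]]), 't': array([-0.58234226,  0.02518336,  1.22910039])}
{'time': 0.1, 'q': array([-1.35290736e+00,  2.64680527e-01,  1.60525956e+00,  1.47525071e-05,
        1.27369950e+00, -3.68983769e-02]), 'joint_vel': array([-8.25159175e-05, -2.55778376e-03, -1.01671447e-03, -5.75728011e-04,
       -8.33703028e-04, -1.72294526e-03]), 'joint_torque': array([-4.24493355e-04, -5.16706252e+01, -3.68590629e+01, -1.35405144e-04,
        6.27354893e-03, -8.31166602e-06]), 'tool_pos': array([ 0.17001696, -0.65269861,  0.3026726 ]), 'tcp_rot': array([-3.11411199e+00, -3.98871459e-01,  2.68338153e-04]), 'wrist_force': array([-0.93850798, -0.09633516,  1.16261291]), 'torque': array([ 0.01674844,  0.05141674, -0.03409474]), 'grip_force': 0.0, 'width': 0.9990905577080587} 0.0726
```

View pics/top0.png

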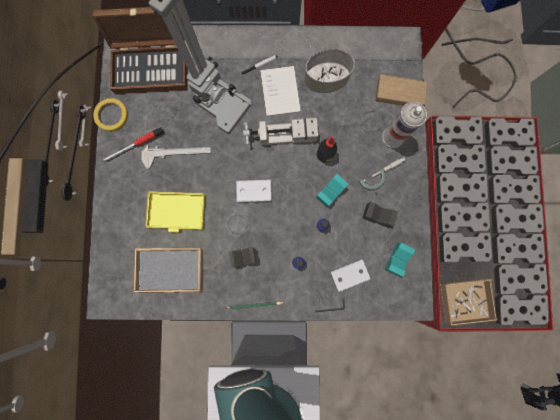

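View pics/side0.png

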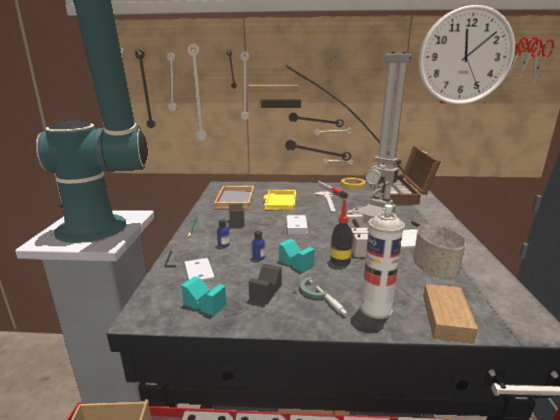

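The top view shows the dark V-blocks at (244,258) and (380,215), and the bottles at (323,226) and (298,264). The loose plate is at (351,276), the pile at (254,190), the wood tray at (168,270) and the drip tray at (176,211). The turquoise look-alikes are at (333,190) and (401,260). Next I'll fit silhouettes.

```bash
cat > h.py <<'E'
import numpy as np, cv2
from workcell import *
from scipy.optimize import minimize
C={c:calibration(c) for c in("top","side")}
def proj(c,P):
    k=C[c]; return cv2.projectPoints(np.asarray(P,float).reshape(-1,3),cv2.Rodrigues(k["R"])[0],k["t"],k["camera_matrix"],k["dist_coeffs"])[0][:,0]
def ray(c,uv,z):
    k=C[c]; n=cv2.undistortPoints(np.float32(uv).reshape(-1,1,2),k["camera_matrix"],k["dist_coeffs"])[:,0]
    d=np.c_[n,np.ones(len(n))]@k["R"]; o=-k["R"].T@k["t"]
    return o+d*((z-o[2])/d[:,2])[:,None]
def place(V,p):
    x,y,a=p; c,s=np.cos(a),np.sin(a); return V@np.array([[c,s,0],[-s,c,0],[0,0,1]])+[x,y,0]
def box(X,Y,Z,z0=0): return [np.array([[i*X/2,j*Y/2,z0+k*Z] for i in(-1,1) for j in(-1,1) for k in(0,1)])]
def vblk(X,Y,Z,w=.25,d=.4):  # convex parts: two halves with a V between
    out=[]
    for s in(-1,1):
        pr=[(0,0),(0,Z*(1-d)),(s*Y*w,Z),(s*Y/2,Z),(s*Y/2,0)]
        out.append(np.array([[i*X/2,a,b] for i in(-1,1) for a,b in pr]))
    return out
def cyl(*dz):
    t=np.arange(24)*np.pi/12
    return [np.array([[d/2*np.cos(a),d/2*np.sin(a),z] for a in t for z in(z0,z1)]) for d,z0,z1 in dz]
M={"v_block_long":vblk(.045,.085,.05),"v_block_short":vblk(.045,.068,.055),"blue_bottle_1":cyl((.035,0,.06),(.021,.06,.076)),
"loose_plate":box(.06,.1,.008),"wood_tray":box(.125,.19,.025),"drip_tray":box(.105,.165,.02)}
S=4
def ren(c,parts,p,dx=(0,0)):
    m=np.zeros((420*S//1,560*S),np.uint8)
    for V in parts:
        h=cv2.convexHull(proj(c,place(V,p)).astype(np.float32))
        cv2.fillConvexPoly(m,np.round((h+.5)*S-.5).astype(np.int32),1)
    return m
def fit(parts,p0,masks,round_=False):
    """masks {cam: bool 420x560}; maximise IoU over the cams"""
    B={c:cv2.resize(m.astype(np.float32),None,fx=S,fy=S,interpolation=cv2.INTER_LINEAR)>.5 for c,m in masks.items()}
    def cost(p):
        q=(p[0],p[1],0 if round_ else p[2]); e=0
        for c,b in B.items():
            r=ren(c,parts,q)>0; e+=1-(r&b).sum()/max(1,(r|b).sum())
        return e/len(B)
    best=None
    for da in ([0] if round_ else [-.15,.15]):
        s=np.array([p0[0],p0[1],p0[2]+da]); sim=np.vstack([s,s+[.006,0,0],s+[0,.006,0],s+[0,0,.15]])
        r=minimize(cost,s,method="Nelder-Mead",options=dict(initial_simplex=sim,xatol=2e-4,fatol=1e-4,maxfev=120))
        if best is None or r.fun<best.fun: best=r
    return best.x,1-best.fun
E
python3 - <<'E'
from h import *
import pickle
D={}
for c in C:
    read_camera(c)
    for n in ["v_block_long","v_block_short","blue_bottle_1","loose_plate","plate_pile","wood_tray","drip_tray"]:
        D[c,n]=cut_out(c,n)
        print(c,n,[(round(float(d["score"]),2),[int(v) for v in d["extent"]],int(d["region"].sum())) for d in D[c,n]][:5])
pickle.dump(D,open("D.pkl","wb"))
E
```

```text
top v_block_long [(0.82, [385, 243, 413, 277], 609), (0.69, [363, 204, 397, 224], 522), (0.61, [318, 173, 348, 208], 477), (0.43, [133, 250, 199, 292], 2816), (0.21, [228, 248, 254, 268], 389)]
top v_block_short [(0.76, [227, 246, 256, 268], 385)]
top blue_bottle_1 [(0.51, [315, 219, 326, 233], 117), (0.45, [290, 255, 305, 266], 112)]
top loose_plate [(0.63, [329, 259, 371, 289], 717)]
top plate_pile [(0.94, [232, 181, 273, 205], 736)]
top wood_tray [(0.8, [133, 249, 198, 290], 2925)]
top drip_tray [(0.87, [143, 192, 204, 229], 2058)]
side v_block_long [(0.97, [249, 264, 280, 306], 986), (0.84, [277, 240, 313, 270], 815), (0.61, [181, 275, 224, 313], 1213)]
side v_block_short [(0.78, [225, 205, 244, 229], 347)]
side blue_bottle_1 [(0.7, [215, 219, 230, 250], 276), (0.55, [251, 231, 266, 260], 319)]
side loose_plate [(0.76, [182, 256, 214, 282], 489)]
side plate_pile [(0.95, [290, 214, 304, 235], 365)]
side wood_tray [(0.63, [214, 186, 254, 210], 705)]
side drip_tray [(0.81, [266, 192, 294, 212], 582)]
```

```bash
cat > f.py <<'E'
from h import *
import pickle
D=pickle.load(open("D.pkl","rb"))
J=[("v_block_long",1,0,0.3),("v_block_short",0,0,0),("blue_bottle_1",0,1,0),("blue_bottle_1",1,0,0),("loose_plate",0,0,.3),("wood_tray",0,0,None),("drip_tray",0,0,None),("plate_pile",0,0,None)]
R={}
for n,i,j,_ in J:
    m={"top":D["top",n][i]["region"],"side":D["side",n][j]["region"]}
    ys,xs=np.nonzero(m["top"]); u=np.float32([xs.mean(),ys.mean()])
    b=n.startswith("blue")
    w=ray("top",u,.03)[0]
    a=cv2.minAreaRect(np.c_[xs,ys].astype(np.float32))
    best=None
    if n=="plate_pile":
        for h in np.arange(.014,.052,.004):
            p,s=fit(box(.06,.1,h),(w[0],w[1],0),m)
            if best is None or s>best[1]: best=(p,s,h)
    else:
        for a0 in ([0] if b else [0,.5,1.0,1.57,2.1,2.6]) if "tray" not in n else [0,1.57]:
            p,s=fit(M[n],(w[0],w[1],a0),m,b)
            if best is None or s>best[1]: best=(p,s)
    each={c:np.round(fit(box(.06,.1,best[2]) if n=="plate_pile" else M[n],best[0],{c:m[c]},b)[0],4) for c in m}
    print(n,i,np.round(best[0],4),[round(float(v),3) for v in best[1:]],each)
    R[n,i]=best
pickle.dump(R,open("R.pkl","wb"))
for c in C:
    im=cv2.resize(read_camera(c)[:,:,::-1],None,fx=S,fy=S,interpolation=cv2.INTER_CUBIC)
    for (n,i),b in R.items():
        pt=box(.06,.1,b[2]) if n=="plate_pile" else M[n]
        p=np.array(b[0]); 
        if n[:4]=="blue": p[2]=0
        cs,_=cv2.findContours(ren(c,pt,p),cv2.RETR_EXTERNAL,cv2.CHAIN_APPROX_NONE); cv2.drawContours(im,cs,-1,(0,0,255),1)
    cv2.imwrite(f"pics/ov_{c}.png",im[640:1200,480:1680][:, :] if c=="top" else im[700:1300,680:1400])
    if c=="top":
        cv2.imwrite("pics/ov_tl.png",im[700:1200,500:1120]); cv2.imwrite("pics/ov_tr.png",im[740:1200,1100:1660])
E
time python3 f.py
```

```text
v_block_long 1 [ 0.5887 -0.3382  2.7998] [0.914] {'top': array([ 0.5873, -0.3371,  2.8281]), 'side': array([ 0.5887, -0.3408,  2.8166])}
v_block_short 0 [0.4638 0.063  0.2024] [0.92] {'top': array([0.4643, 0.063 , 0.2112]), 'side': array([0.4645, 0.0586, 0.2018])}
blue_bottle_1 0 [ 0.5551 -0.1685  0.0269] [0.821] {'top': array([ 0.5551, -0.1685,  0.0269]), 'side': array([ 0.5552, -0.1686,  0.1247])}
blue_bottle_1 1 [ 0.4484 -0.1    -0.1233] [0.819] {'top': array([ 0.4484, -0.0972, -0.2149]), 'side': array([ 0.449 , -0.1043, -0.0043])}
loose_plate 0 [ 0.4128 -0.2518  0.3757] [0.874] {'top': array([ 0.4137, -0.2516,  0.3776]), 'side': array([ 0.4119, -0.2547,  0.3721])}
wood_tray 0 [0.426  0.2808 0.0282] [0.907] {'top': array([0.4256, 0.2814, 0.0093]), 'side': array([0.4274, 0.2754, 0.0267])}
drip_tray 0 [ 0.5993  0.2645 -0.0221] [0.927] {'top': array([ 0.5993,  0.267 , -0.0355]), 'side': array([ 0.6004,  0.258 , -0.0256])}
plate_pile 0 [0.6578 0.033  0.0345] [0.938, 0.022] {'top': array([0.6571, 0.0334, 0.0345]), 'side': array([0.6581, 0.0306, 0.0261])}
real	0m36.991s
user	0m36.763s
sys	0m0.175s
```

View pics/ov_tl.png

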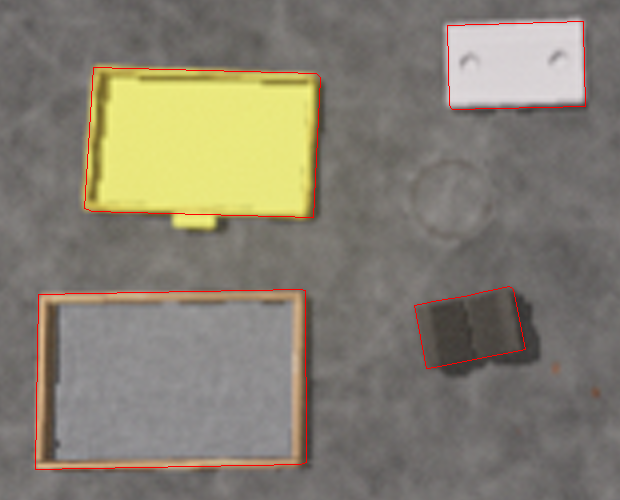

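View pics/ov_tr.png

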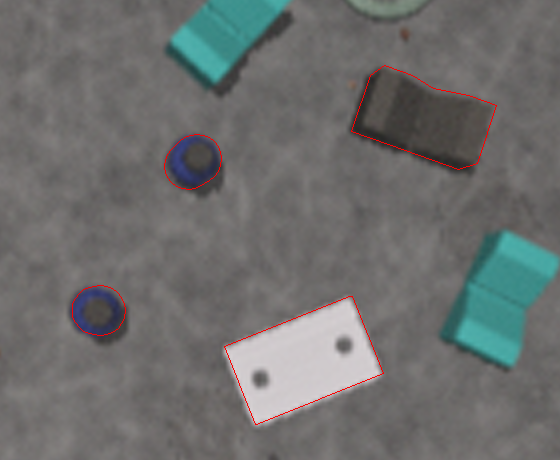

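View pics/ov_side.png

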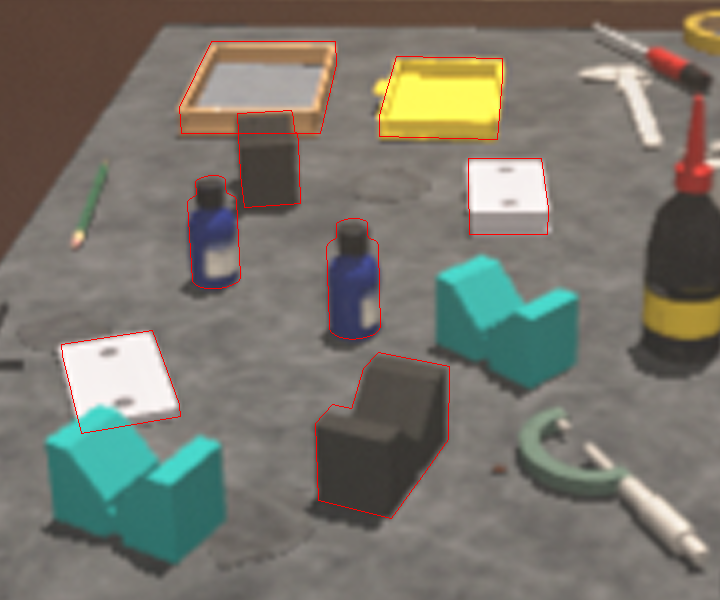

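The fits are good: the red outlines follow the objects in both views, and the turquoise blocks aren't involved. I'll write a move helper and start on the long V-block.

```bash
cat > go.py <<'E'
import sys,numpy as np
from workcell import read_state
from scipy.spatial.transform import Rotation as Ro
def rel(x,y,z,phi=None):
    s=read_state(); R=Ro.from_rotvec(s["tcp_rot"]).as_matrix(); d=(np.array([x,y,z])-s["tool_pos"])*1000
    ph=np.arctan2(R[1,0],R[0,0]); t=d@R; n=int(np.ceil(np.linalg.norm(t)/40))
    out=f"t={s['time']:.1f} pos={np.round(s['tool_pos'],4)} phi={ph:.3f} F={np.round(s['wrist_force'],1)} shift={np.round(t,1)} n={n} row={np.round(t/max(n,1),1)} tilt={np.round(R[:2,2],4)}"
    if phi is not None:
        w=np.eye(3); c,q=np.cos(phi),np.sin(phi); T=np.array([[c,q,0],[q,-c,0],[0,0,-1]])
        v=Ro.from_matrix(R.T@T).as_rotvec(); m=int(np.ceil(np.linalg.norm(v)/.12)); out+=f"\n turn={np.round(v,4)} m={m} row={np.round(v/max(m,1),4)}"
    print(out)
if __name__=="__main__":
    a=[float(v) for v in sys.argv[1:]]; rel(*a)
E
python3 go.py .588 -.3385 .20 1.229
```

```text
t=1.0 pos=[ 0.1701 -0.6532  0.3039] phi=0.255 F=[-0.3 -0.5 -0.1] shift=[ 483.7 -199.3  103.9] n=14 row=[ 34.6 -14.2   7.4] tilt=[ 0. -0.]
 turn=[ 0.      0.     -0.9743] m=9 row=[ 0.      0.     -0.1083]
```

Emit:
step_arm(targets=[[[0,0,0],[37.2,-15.3,0],85],[[0,0,0],[37.2,-15.3,0],85],[[0,0,0],[37.2,-15.3,0],85],[[0,0,0],[37.2,-15.3,0],85],[[0,0,0],[37.2,-15.3,0],85]])

```text
time: 1.42
tool_pos: [0.3319, -0.5312, 0.3041]
tcp_rot: [3.116, 0.398, 0.0]
wrist_force: [0.2, 0.1, 0.5]
width: 0.994
grip_force: 0.0
```

Emit:
step_arm(targets=[[[0,0,0],[37.2,-15.3,0],85],[[0,0,0],[37.2,-15.3,0],85],[[0,0,0],[37.2,-15.3,0],85],[[0,0,0],[37.2,-15.3,0],85],[[0,0,0],[37.2,-15.3,0],85]])

```text
time: 1.83
tool_pos: [0.4929, -0.4099, 0.3042]
tcp_rot: [3.116, 0.399, 0.001]
wrist_force: [-0.2, 0.1, -0.4]
width: 0.995
grip_force: 0.0
```

Emit:
step_arm(targets=[[[0,0,0],[37.2,-15.3,0],85],[[0,0,0],[37.2,-15.3,0],85],[[0,0,0],[37.2,-15.3,0],85],[[0,0,-0.12],[0,0,0],85],[[0,0,-0.12],[0,0,0],85]])

```text
time: 2.25
tool_pos: [0.5902, -0.3365, 0.3036]
tcp_rot: [-3.042, -0.784, -0.0]
wrist_force: [-0.6, 0.3, 0.4]
width: 0.996
grip_force: 0.0
```

Emit:
step_arm(targets=[[[0,0,-0.12],[0,0,0],85],[[0,0,-0.12],[0,0,0],85],[[0,0,-0.12],[0,0,0],85],[[0,0,-0.12],[0,0,0],85],[[0,0,-0.12],[0,0,0],85]])

```text
time: 2.67
tool_pos: [0.588, -0.3388, 0.3039]
tcp_rot: [-2.678, -1.643, 0.0]
wrist_force: [0.5, -0.0, 0.8]
width: 0.993
grip_force: 0.0
```

```bash
python3 go.py .588 -.3385 .12 1.229
```

```text
t=2.7 pos=[ 0.588  -0.3388  0.3039] phi=1.101 F=[ 0.5 -0.   0.8] shift=[  0.2  -0.2 183.9] n=5 row=[ 0.  -0.  36.8] tilt=[-0.  0.]
 turn=[-0.      0.     -0.1281] m=2 row=[-0.      0.     -0.0641]
```

Emit:
step_arm(targets=[[[0,0,-0.064],[0,0,0],85],[[0,0,-0.064],[0,0,0],85],[[0,0,0],[0,0,38],85],[[0,0,0],[0,0,38],85],[[0,0,0],[0,0,38],85]])

```text
time: 3.08
tool_pos: [0.5887, -0.3393, 0.1903]
tcp_rot: [2.57, 1.801, 0.002]
wrist_force: [0.1, 0.4, -0.3]
width: 0.997
grip_force: 0.0
```

Emit:
step_arm(targets=[[[0,0,0],[0,0,38],85],[[0,0,0],[0,0,32],85],[[0,0,0],[0,0,24],85],[[0,0,0],[0,0,14],85],[[0,0,0],[0,0,7],85]])

```text
time: 3.5
tool_pos: [0.5866, -0.338, 0.0719]
tcp_rot: [-2.569, -1.801, 0.003]
wrist_force: [0.2, -0.2, 0.2]
width: 0.998
grip_force: 0.0
```

```bash
python3 go.py .588 -.3385 .075 1.229; python3 - <<'E'
from h import *
a=cv2.resize(read_camera("top")[170:260,330:450,::-1],(480,360),interpolation=cv2.INTER_CUBIC)
b=cv2.resize(read_camera("side")[210:330,200:320,::-1],(360,360),interpolation=cv2.INTER_CUBIC)
cv2.imwrite("pics/g1.png",np.hstack([a,b])[:, :800])
E
```

```text
t=3.5 pos=[ 0.5866 -0.338   0.0719] phi=1.223 F=[ 0.2 -0.2  0.2] shift=[-0.   1.5 -3.1] n=1 row=[-0.   1.5 -3.1] tilt=[-0.0039  0.0024]
 turn=[-0.0044 -0.001  -0.0062] m=1 row=[-0.0044 -0.001  -0.0062]
```

View pics/g1.png

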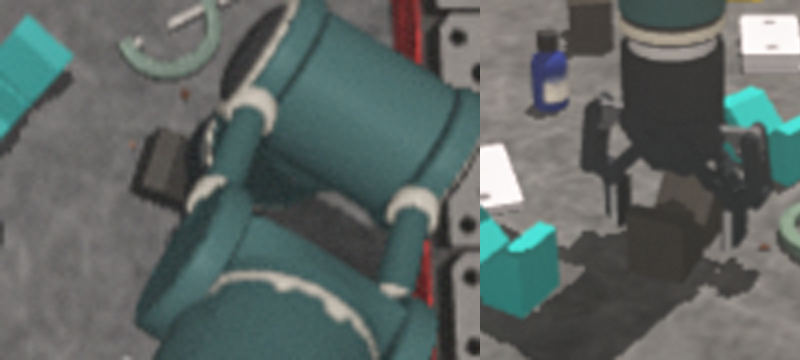

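The gripper straddles the long block with a finger on each end face, so I'll close and lift.

Emit:
step_arm(targets=[[[0,0,0],[0,1.5,-2.5],85],[[0,0,0],[0,0,0],60],[[0,0,0],[0,0,0],40],[[0,0,0],[0,0,0],30],[[0,0,0],[0,0,0],30]], grip_force=70)

```text
time: 4.02
tool_pos: [0.5901, -0.3398, 0.0795]
tcp_rot: [2.571, 1.802, 0.001]
wrist_force: [1.3, -0.2, -2.7]
width: 0.509
grip_force: 73.7
```

Emit:
step_arm(targets=[[[0,0,0],[0,0,0],30],[[0,0,0],[0,0,0],30],[[0,0,0],[0,0,0],30],[[0,0,0],[0,0,0],30],[[0,0,0],[0,0,0],30]])

```text
time: 4.43
tool_pos: [0.5901, -0.3398, 0.0794]
tcp_rot: [2.571, 1.802, 0.001]
wrist_force: [-2.1, 1.3, 6.4]
width: 0.512
grip_force: 74.9
```

Emit:
step_arm(targets=[[[0,0,0],[0,0,-5],30],[[0,0,0],[0,0,-15],30],[[0,0,0],[0,0,-25],30],[[0,0,0],[0,0,-30],30],[[0,0,0],[0,0,-30],30]])

```text
time: 4.85
tool_pos: [0.5883, -0.3387, 0.1825]
tcp_rot: [-2.57, -1.802, 0.002]
wrist_force: [0.4, -0.0, -3.3]
width: 0.511
grip_force: 73.6
```

```bash
python3 go.py .4254 .324 .18 3.157;python3 - <<'E'
from h import *
b=cv2.resize(read_camera("side")[180:320,200:340,::-1],(480,480),interpolation=cv2.INTER_CUBIC)
cv2.imwrite("pics/g2.png",b)
print(read_state()["width"]*85.4)
E
```

```text
t=4.8 pos=[ 0.5883 -0.3387  0.1825] phi=1.223 F=[ 0.4 -0.  -3.3] shift=[ 567.4 -379.1    4.1] n=18 row=[ 31.5 -21.1   0.2] tilt=[-0.0027  0.0017]
 turn=[-1.4000e-03 -3.5000e-03 -1.9342e+00] m=17 row=[-1.000e-04 -2.000e-04 -1.138e-01]
43.74577355604069
```

View pics/g2.png

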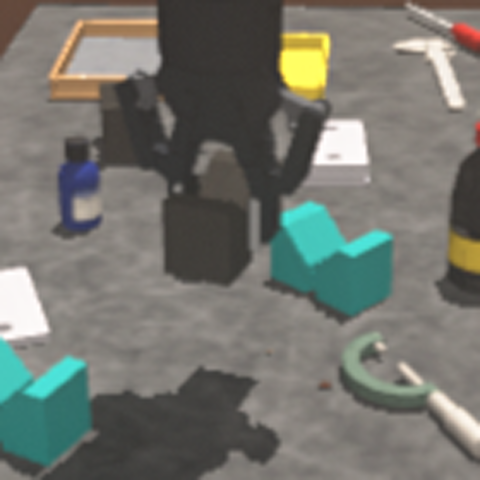

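The block is held level and clear of the table, so I'm carrying it to the wood tray.

Emit:
step_arm(targets=[[[0,0,0],[15,-10,-5],30],[[0,0,0],[31.5,-21.1,-5],30],[[0,0,0],[31.5,-21.1,0],30],[[0,0,0],[31.5,-21.1,0],30],[[0,0,0],[31.5,-21.1,0],30]])

```text
time: 5.32
tool_pos: [0.5477, -0.1731, 0.1925]
tcp_rot: [-2.573, -1.802, -0.0]
wrist_force: [0.0, 0.5, -3.6]
width: 0.51
grip_force: 73.7
```

Emit:
step_arm(targets=[[[0,0,0],[31.5,-21.1,0],30],[[0,0,0],[31.5,-21.1,0],30],[[0,0,0],[31.5,-21.1,0],30],[[0,0,0],[31.5,-21.1,0],30],[[0,0,0],[31.5,-21.1,0],30]])

```text
time: 5.73
tool_pos: [0.5021, 0.011, 0.1927]
tcp_rot: [2.573, 1.803, 0.001]
wrist_force: [0.6, 0.3, -3.7]
width: 0.513
grip_force: 73.7
```

Emit:
step_arm(targets=[[[0,0,0],[31.5,-21.1,0],30],[[0,0,0],[31.5,-21.1,0],30],[[0,0,0],[31.5,-21.1,0],30],[[0,0,0],[31.5,-21.1,0],30],[[0,0,0],[31.5,-21.1,0],30]])

```text
time: 6.15
tool_pos: [0.4567, 0.195, 0.1928]
tcp_rot: [2.572, 1.803, 0.001]
wrist_force: [0.3, 1.0, -4.3]
width: 0.511
grip_force: 73.7
```

Emit:
step_arm(targets=[[[0,0,0],[31.5,-21.1,0],30],[[0,0,0],[31.5,-21.1,0],30],[[0,0,0],[31.5,-21.1,0],30],[[0,0,-0.05],[10,-7,0],30],[[0,0,-0.114],[0,0,0],30]])

```text
time: 6.57
tool_pos: [0.4261, 0.319, 0.1929]
tcp_rot: [-2.408, -2.015, -0.002]
wrist_force: [-0.4, -0.1, -4.5]
width: 0.507
grip_force: 73.7
```

Emit:
step_arm(targets=[[[0,0,-0.114],[0,0,0],30],[[0,0,-0.114],[0,0,0],30],[[0,0,-0.114],[0,0,0],30],[[0,0,-0.114],[0,0,0],30],[[0,0,-0.114],[0,0,0],30]])

```text
time: 6.98
tool_pos: [0.4269, 0.3155, 0.1925]
tcp_rot: [-1.746, -2.611, 0.0]
wrist_force: [-0.0, -1.3, -4.2]
width: 0.503
grip_force: 73.7
```

Emit:
step_arm(targets=[[[0,0,-0.114],[0,0,0],30],[[0,0,-0.114],[0,0,0],30],[[0,0,-0.114],[0,0,0],30],[[0,0,-0.114],[0,0,0],30],[[0,0,-0.114],[0,0,0],30]])

```text
time: 7.4
tool_pos: [0.427, 0.3155, 0.1925]
tcp_rot: [-0.942, -2.997, 0.0]
wrist_force: [-0.2, 1.2, -2.7]
width: 0.508
grip_force: 73.7
```

Emit:
step_arm(targets=[[[0,0,-0.114],[0,0,0],30],[[0,0,-0.114],[0,0,0],30],[[0,0,-0.114],[0,0,0],30],[[0,0,-0.114],[0,0,0],30],[[0,0,0],[0,0,0],30]])

```text
time: 7.82
tool_pos: [0.427, 0.3155, 0.1925]
tcp_rot: [-0.245, -3.132, 0.0]
wrist_force: [0.3, 0.0, -4.0]
width: 0.508
grip_force: 73.7
```

```bash
python3 go.py .4254 .324 .12 3.157
```

```text
t=7.8 pos=[0.427  0.3155 0.1925] phi=2.986 F=[ 0.3  0.  -4. ] shift=[ 2.9  8.2 72.5] n=2 row=[ 1.5  4.1 36.2] tilt=[-0.0002 -0.0001]
 turn=[-1.000e-04 -2.000e-04 -1.714e-01] m=2 row=[-0.0001 -0.0001 -0.0857]
```

Emit:
step_arm(targets=[[[0,0,0],[2.9,8.2,0],30],[[0,0,-0.0857],[0,0,0],30],[[0,0,-0.0857],[0,0,0],30],[[0,0,0],[0,0,36],30],[[0,0,0],[0,0,22],30]])

```text
time: 8.23
tool_pos: [0.4263, 0.3254, 0.1344]
tcp_rot: [-0.015, 3.139, 0.003]
wrist_force: [-0.7, -0.5, -4.6]
width: 0.506
grip_force: 73.6
```

```bash
python3 go.py .4254 .324 .0864 3.157; python3 - <<'E'
from h import *
a=cv2.resize(read_camera("top")[235:305,120:220,::-1],(500,350),interpolation=cv2.INTER_CUBIC)
b=cv2.resize(read_camera("side")[155:225,190:260,::-1],(350,350),interpolation=cv2.INTER_CUBIC)
cv2.imwrite("pics/g3.png",np.hstack([a,b])[:, :800])
E
```

```text
t=8.2 pos=[0.4263 0.3254 0.1344] phi=-3.132 F=[-0.7 -0.5 -4.6] shift=[ 1.  -1.5 48. ] n=2 row=[ 0.5 -0.7 24. ] tilt=[0.0025 0.0021]
 turn=[ 0.0021  0.0025 -0.0058] m=1 row=[ 0.0021  0.0025 -0.0058]
```

View pics/g3.png

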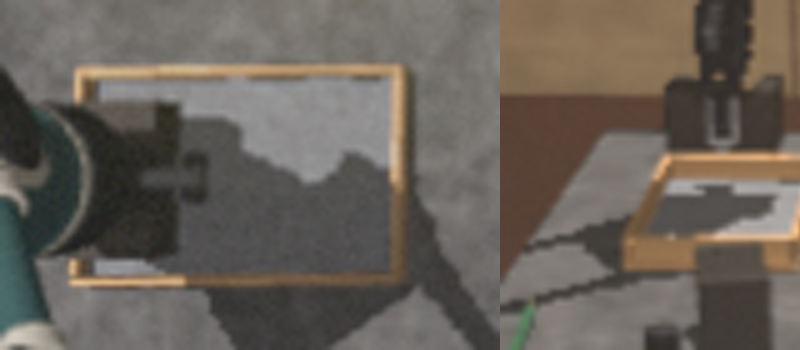

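The block is over the tray with margin on every side, so I'm lowering it gently.

Emit:
step_arm(targets=[[[0,0,0],[1,-1.5,15],30],[[0,0,0],[0,0,15],30],[[0,0,0],[0,0,8],30],[[0,0,0],[0,0,3],30],[[0,0,0],[0,0,0],30]])

```text
time: 8.75
tool_pos: [0.4247, 0.3229, 0.0935]
tcp_rot: [0.019, -3.141, 0.0]
wrist_force: [0.2, -1.1, -4.6]
width: 0.509
grip_force: 73.6
```

Emit:
step_arm(targets=[[[0,0,0],[0,0,1.5],30],[[0,0,0],[0,0,1],30],[[0,0,0],[0,0,0],30]])

```text
time: 9.0
tool_pos: [0.4253, 0.3231, 0.0917]
tcp_rot: [-0.019, 3.14, 0.001]
wrist_force: [-0.3, -0.3, -3.6]
width: 0.508
grip_force: 73.6
```

Emit:
step_arm(targets=[[[0,0,0],[0,0,1],30],[[0,0,0],[0,0,0],30]])

```text
time: 9.17
tool_pos: [0.425, 0.3228, 0.0902]
tcp_rot: [-0.02, 3.141, 0.001]
wrist_force: [0.4, 0.1, -4.8]
width: 0.508
grip_force: 73.6
```

Emit:
step_arm(targets=[[[0,0,0],[0,0,2],30],[[0,0,0],[0,0,1],30],[[0,0,0],[0,0,0],30]])

```text
time: 9.42
tool_pos: [0.4246, 0.3225, 0.0866]
tcp_rot: [0.02, -3.141, 0.001]
wrist_force: [0.1, 0.2, -3.7]
width: 0.505
grip_force: 73.6
```

Emit:
step_arm(targets=[[[0,0,0],[0,0,1],30],[[0,0,0],[0,0,0.5],30],[[0,0,0],[0,0,0],30]])

```text
time: 9.67
tool_pos: [0.4247, 0.3227, 0.0852]
tcp_rot: [0.02, -3.141, 0.0]
wrist_force: [-0.1, -0.5, -3.1]
width: 0.506
grip_force: 73.6
```

Emit:
step_arm(targets=[[[0,0,0],[0,0,0.7],30],[[0,0,0],[0,0,0],30]])

```text
time: 9.83
tool_pos: [0.4248, 0.3227, 0.0846]
tcp_rot: [0.02, -3.141, 0.0]
wrist_force: [0.3, -0.3, -4.3]
width: 0.51
grip_force: 73.6
```

Emit:
step_arm(targets=[[[0,0,0],[0,0,0.7],30],[[0,0,0],[0,0,0],30]])

```text
time: 10.0
tool_pos: [0.4249, 0.3228, 0.0843]
tcp_rot: [0.02, -3.142, 0.0]
wrist_force: [-1.0, -1.0, -0.3]
width: 0.511
grip_force: 74.0
```

It touched down: the force went from -4.3 to -0.3 N at the expected height. Now I'll release.

Emit:
step_arm(targets=[[[0,0,0],[0,0,0.3],30],[[0,0,0],[0,0,0],55],[[0,0,0],[0,0,0],55],[[0,0,0],[0,0,0],56],[[0,0,0],[0,0,0],56]])

```text
time: 10.42
tool_pos: [0.4252, 0.323, 0.084]
tcp_rot: [-0.02, 3.141, 0.001]
wrist_force: [0.1, 0.1, -1.1]
width: 0.656
grip_force: 0.0
```

Emit:
step_arm(targets=[[[0,0,0],[0,0,-8],56],[[0,0,0],[0,0,-25],56],[[0,0,0],[0,0,-38],56],[[0,0,0],[0,0,-38],56],[[0,0,0],[0,0,-10],85]])

```text
time: 10.83
tool_pos: [0.4277, 0.3248, 0.2098]
tcp_rot: [-0.02, 3.133, 0.009]
wrist_force: [1.9, 0.9, 0.4]
width: 0.776
grip_force: 0.0
```

```bash
python3 go.py .464 .063 .2 1.773
```

```text
t=10.8 pos=[0.4277 0.3248 0.2098] phi=-3.129 F=[1.9 0.9 0.4] shift=[ -32.9 -262.3    8.6] n=7 row=[ -4.7 -37.5   1.2] tilt=[0.0088 0.0061]
 turn=[0.0111 0.0033 1.3812] m=12 row=[0.0009 0.0003 0.1151]
```

Emit:
step_arm(targets=[[[0,0,0],[-4.7,-37.5,0],85],[[0,0,0],[-4.7,-37.5,0],85],[[0,0,0],[-4.7,-37.5,0],85],[[0,0,0],[-4.7,-37.5,0],85],[[0,0,0],[-4.7,-37.5,0],85]])

```text
time: 11.25
tool_pos: [0.4507, 0.1341, 0.2034]
tcp_rot: [-0.021, 3.14, 0.0]
wrist_force: [0.5, -0.1, -1.5]
width: 0.994
grip_force: 0.0
```

Emit:
step_arm(targets=[[[0,0,0],[-4.7,-37.5,0],85],[[0,0,0],[-4.7,-37.5,0],85],[[0,0,0.115],[0,0,0],85],[[0,0,0.115],[0,0,0],85],[[0,0,0.115],[0,0,0],85]])

```text
time: 11.67
tool_pos: [0.4612, 0.0595, 0.2032]
tcp_rot: [0.533, 3.095, 0.0]
wrist_force: [-0.5, 0.6, -0.2]
width: 0.995
grip_force: 0.0
```

Emit:
step_arm(targets=[[[0,0,0.115],[0,0,0],85],[[0,0,0.115],[0,0,0],85],[[0,0,0.115],[0,0,0],85],[[0,0,0.115],[0,0,0],85],[[0,0,0.115],[0,0,0],85]])

```text
time: 12.08
tool_pos: [0.4611, 0.0606, 0.2031]
tcp_rot: [1.385, 2.819, 0.001]
wrist_force: [0.7, 0.1, -0.2]
width: 0.993
grip_force: 0.0
```

Emit:
step_arm(targets=[[[0,0,0.115],[0,0,0],85],[[0,0,0.115],[0,0,0],85],[[0,0,0.115],[0,0,0],85],[[0,0,0.115],[0,0,0],85],[[0,0,0],[0,0,0],85]])

```text
time: 12.5
tool_pos: [0.4611, 0.0607, 0.2031]
tcp_rot: [1.988, 2.432, 0.001]
wrist_force: [0.9, -0.3, 0.0]
width: 0.999
grip_force: 0.0
```

```bash
python3 go.py .4638 .063 .075 1.773
```

```text
t=12.5 pos=[0.4611 0.0607 0.2031] phi=1.771 F=[ 0.9 -0.3  0. ] shift=[  1.8   3.  128.1] n=4 row=[ 0.4  0.8 32. ] tilt=[0.0006 0.0001]
 turn=[ 0.0006  0.0001 -0.0016] m=1 row=[ 0.0006  0.0001 -0.0016]
```

Emit:
step_arm(targets=[[[0,0,0],[1.8,3,35],85],[[0,0,0],[0,0,35],85],[[0,0,0],[0,0,30],85],[[0,0,0],[0,0,18],85],[[0,0,0],[0,0,8],85]])

```text
time: 12.92
tool_pos: [0.4612, 0.0628, 0.0738]
tcp_rot: [-1.978, -2.436, 0.006]
wrist_force: [-0.2, -0.3, 0.0]
width: 0.993
grip_force: 0.0
```

Emit:
step_arm(targets=[[[0,0,0],[0,0,0],85],[[0,0,0],[0,0,0],60],[[0,0,0],[0,0,0],40],[[0,0,0],[0,0,0],30],[[0,0,0],[0,0,0],30]])

```text
time: 13.33
tool_pos: [0.4648, 0.0631, 0.0786]
tcp_rot: [1.983, 2.434, 0.003]
wrist_force: [-1.7, -0.3, 4.1]
width: 0.513
grip_force: 73.0
```

Emit:
step_arm(targets=[[[0,0,0],[0,0,0],30],[[0,0,0],[0,0,0],30],[[0,0,0],[0,0,0],30],[[0,0,0],[0,0,0],30],[[0,0,0],[0,0,0],30]])

```text
time: 13.75
tool_pos: [0.4648, 0.0631, 0.0786]
tcp_rot: [1.983, 2.434, 0.003]
wrist_force: [-2.2, 0.3, 7.5]
width: 0.521
grip_force: 73.5
```

Emit:
step_arm(targets=[[[0,0,0],[0,0,-5],30],[[0,0,0],[0,0,-15],30],[[0,0,0],[0,0,-25],30],[[0,0,0],[0,0,-30],30],[[0,0,0],[0,0,-25],30]])

```text
time: 14.17
tool_pos: [0.4628, 0.063, 0.1777]
tcp_rot: [-1.984, -2.435, 0.001]
wrist_force: [0.8, -0.4, -5.2]
width: 0.514
grip_force: 72.8
```

Emit:
step_arm(targets=[[[0,0,0],[0,0,-10],30],[[0,0,0],[0,0,0],30]])

```text
time: 14.33
tool_pos: [0.4655, 0.0632, 0.1897]
tcp_rot: [1.981, 2.432, 0.007]
wrist_force: [1.1, -0.7, -4.6]
width: 0.518
grip_force: 72.8
```

```bash
python3 go.py .4266 .238 .18 3.157;python3 - <<'E'
from h import *
a=cv2.resize(read_camera("side")[130:250,180:300,::-1],(400,400),interpolation=cv2.INTER_CUBIC)
b=cv2.resize(read_camera("top")[220:320,100:200,::-1],(400,400),interpolation=cv2.INTER_CUBIC)
cv2.imwrite("pics/g4.png",np.hstack([a,b]))
print(read_state()["width"]*85.4)
E
```

```text
t=14.3 pos=[0.4655 0.0632 0.1897] phi=1.774 F=[ 1.1 -0.7 -4.6] shift=[179.   -2.8   9.5] n=5 row=[35.8 -0.6  1.9] tilt=[0.0065 0.0006]
 turn=[ 0.0049  0.0051 -1.3827] m=12 row=[ 0.0004  0.0004 -0.1152]
43.93329581200011
```

View pics/g4.png

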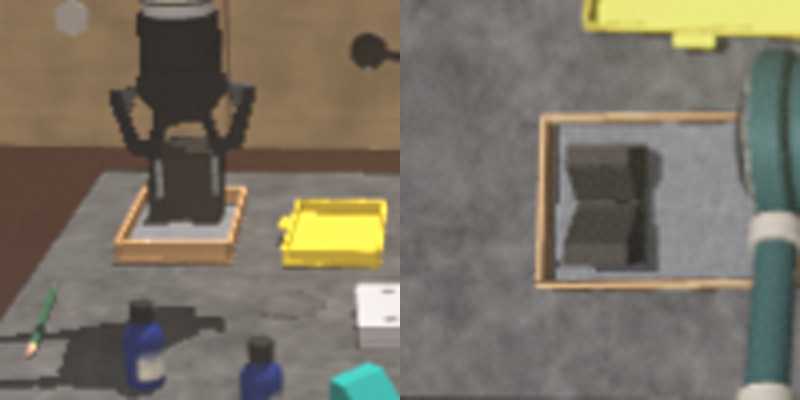

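The long block stands groove up inside the tray, and the short one is gripped. I'm carrying it over.

Emit:
step_arm(targets=[[[0,0,0],[20,0,0],30],[[0,0,0],[36,-0.5,0],30],[[0,0,0],[36,-0.5,0],30],[[0,0,0],[36,-0.5,0],30],[[0,0,0],[36,-1,0],30]])

```text
time: 14.85
tool_pos: [0.4258, 0.2237, 0.1838]
tcp_rot: [-1.984, -2.433, 0.007]
wrist_force: [0.6, -0.5, -5.1]
width: 0.514
grip_force: 72.6
```

Emit:
step_arm(targets=[[[0,0,0],[15,-0.5,0],30],[[0,0,-0.06],[0,0,0],30],[[0,0,-0.115],[0,0,0],30],[[0,0,-0.115],[0,0,0],30],[[0,0,-0.115],[0,0,0],30]])

```text
time: 15.27
tool_pos: [0.4225, 0.2372, 0.1835]
tcp_rot: [-1.443, -2.787, 0.007]
wrist_force: [1.0, 0.3, -4.6]
width: 0.518
grip_force: 72.6
```

Emit:
step_arm(targets=[[[0,0,-0.115],[0,0,0],30],[[0,0,-0.115],[0,0,0],30],[[0,0,-0.115],[0,0,0],30],[[0,0,-0.115],[0,0,0],30],[[0,0,-0.115],[0,0,0],30]])

```text
time: 15.68
tool_pos: [0.4227, 0.2368, 0.1835]
tcp_rot: [-0.595, -3.08, 0.005]
wrist_force: [-0.0, 0.1, -4.5]
width: 0.517
grip_force: 72.6
```

Emit:
step_arm(targets=[[[0,0,-0.115],[0,0,0],30],[[0,0,-0.115],[0,0,0],30],[[0,0,-0.115],[0,0,0],30],[[0,0,-0.06],[0,0,0],30],[[0,0,0],[0,0,0],30]])

```text
time: 16.1
tool_pos: [0.4228, 0.2369, 0.1837]
tcp_rot: [0.03, -3.137, 0.004]
wrist_force: [-0.3, -0.4, -5.1]
width: 0.516
grip_force: 72.6
```

```bash
python3 go.py .4266 .238 .0856 3.157
```

```text
t=16.1 pos=[0.4228 0.2369 0.1837] phi=-3.123 F=[-0.3 -0.4 -5.1] shift=[-4.3  1.3 98.1] n=3 row=[-1.4  0.4 32.7] tilt=[-0.0049 -0.0024]
 turn=[-0.0024 -0.0049  0.0036] m=1 row=[-0.0024 -0.0049  0.0036]
```

Emit:
step_arm(targets=[[[-0.0024,-0.0049,0],[-4.3,1.3,20],30],[[0,0,0],[0,0,30],30],[[0,0,0],[0,0,25],30],[[0,0,0],[0,0,12],30],[[0,0,0],[0,0,4],30]])

```text
time: 16.52
tool_pos: [0.4256, 0.2375, 0.091]
tcp_rot: [0.025, -3.138, 0.003]
wrist_force: [-0.7, 0.3, -5.4]
width: 0.513
grip_force: 72.5
```

Emit:
step_arm(targets=[[[0,0,0],[0,0,0],30],[[0,0,0],[0,0,2],30],[[0,0,0],[0,0,0],30]])

```text
time: 16.77
tool_pos: [0.4298, 0.2396, 0.0943]
tcp_rot: [-0.027, 3.135, 0.005]
wrist_force: [-0.0, 0.7, -3.7]
width: 0.516
grip_force: 72.7
```

```bash
python3 go.py .4266 .238 .0836 3.157
```

```text
t=16.8 pos=[0.4298 0.2396 0.0943] phi=-3.125 F=[-0.   0.7 -3.7] shift=[ 3.3 -1.6 10.6] n=1 row=[ 3.3 -1.6 10.6] tilt=[0.0061 0.0031]
 turn=[0.003  0.0062 0.0017] m=1 row=[0.003  0.0062 0.0017]
```

Emit:
step_arm(targets=[[[0.003,0.006,0],[3.3,-1.6,2],30],[[0,0,0],[0,0,4],30],[[0,0,0],[0,0,2],30],[[0,0,0],[0,0,0],30],[[0,0,0],[0,0,0],30]])

```text
time: 17.18
tool_pos: [0.4258, 0.2376, 0.0857]
tcp_rot: [0.028, -3.14, 0.001]
wrist_force: [-0.7, 0.3, -4.5]
width: 0.516
grip_force: 72.7
```

```bash
python3 go.py .4266 .238 .0836 3.157
```

```text
t=17.2 pos=[0.4258 0.2376 0.0857] phi=-3.124 F=[-0.7  0.3 -4.5] shift=[-0.8  0.4  2.1] n=1 row=[-0.8  0.4  2.1] tilt=[-0.0011 -0.0006]
 turn=[-0.0006 -0.0011  0.0021] m=1 row=[-0.0006 -0.0011  0.0021]
```

Emit:
step_arm(targets=[[[0,0,0],[0,0,1],30],[[0,0,0],[0,0,0],30]])

```text
time: 17.35
tool_pos: [0.4259, 0.2377, 0.0847]
tcp_rot: [0.028, -3.141, 0.001]
wrist_force: [-0.3, 0.5, -5.3]
width: 0.518
grip_force: 72.7
```

Emit:
step_arm(targets=[[[0,0,0],[0,0,0.7],30],[[0,0,0],[0,0,0],30]])

```text
time: 17.52
tool_pos: [0.4259, 0.2376, 0.0839]
tcp_rot: [0.028, -3.14, 0.001]
wrist_force: [0.1, -0.2, -4.5]
width: 0.516
grip_force: 72.7
```

Emit:
step_arm(targets=[[[0,0,0],[0,0,0.6],30],[[0,0,0],[0,0,0],30]])

```text
time: 17.68
tool_pos: [0.426, 0.2377, 0.0836]
tcp_rot: [0.028, -3.14, 0.001]
wrist_force: [-1.5, -0.2, -1.0]
width: 0.519
grip_force: 73.0
```

Emit:
step_arm(targets=[[[0,0,0],[0,0,0.3],30],[[0,0,0],[0,0,0],55],[[0,0,0],[0,0,0],55],[[0,0,0],[0,0,0],56],[[0,0,0],[0,0,0],56]])

```text
time: 18.1
tool_pos: [0.4264, 0.2379, 0.0835]
tcp_rot: [0.028, -3.141, 0.0]
wrist_force: [0.3, 0.2, -0.6]
width: 0.656
grip_force: 0.0
```

Emit:
step_arm(targets=[[[0,0,0],[0,0,-8],56],[[0,0,0],[0,0,-25],56],[[0,0,0],[0,0,-38],56],[[0,0,0],[0,0,-38],56],[[0,0,0],[0,0,-20],85]])

```text
time: 18.52
tool_pos: [0.4277, 0.2386, 0.2172]
tcp_rot: [-0.028, 3.137, 0.003]
wrist_force: [1.1, 1.7, 0.7]
width: 0.778
grip_force: 0.0
```

```bash
python3 go.py .4486 -.099 .21 3.142
```

```text
t=18.5 pos=[0.4277 0.2386 0.2172] phi=-3.124 F=[1.1 1.7 0.7] shift=[ -14.9 -337.9    6.6] n=9 row=[ -1.7 -37.5   0.7] tilt=[0.0047 0.0023]
 turn=[0.0022 0.0047 0.0173] m=1 row=[0.0022 0.0047 0.0173]
```

Emit:
step_arm(targets=[[[0,0,0],[-1.7,-37.5,0],85],[[0,0,0],[-1.7,-37.5,0],85],[[0,0,0],[-1.7,-37.5,0],85],[[0,0,0],[-1.7,-37.5,0],85],[[0,0,0],[-1.7,-37.5,0],85]])

```text
time: 18.93
tool_pos: [0.4377, 0.049, 0.2132]
tcp_rot: [-0.029, 3.141, -0.001]
wrist_force: [1.2, -0.6, 0.5]
width: 0.991
grip_force: 0.0
```

Emit:
step_arm(targets=[[[0,0,0],[-1.7,-37.5,0],85],[[0,0,0],[-1.7,-37.5,0],85],[[0,0,0],[-1.7,-37.5,0],85],[[0,0,0],[-1.7,-37.5,0],85],[[0,0,0],[0,0,0],85]])

```text
time: 19.35
tool_pos: [0.4479, -0.105, 0.2136]
tcp_rot: [-0.019, 3.14, -0.006]
wrist_force: [-0.1, -0.1, 0.1]
width: 0.995
grip_force: 0.0
```

```bash
python3 go.py .4486 -.099 .095 3.142
```

```text
t=19.4 pos=[ 0.4479 -0.105   0.2136] phi=-3.129 F=[-0.1 -0.1  0.1] shift=[ -0.6   6.5 118.6] n=3 row=[-0.2  2.2 39.5] tilt=[ 0.0015 -0.0041]
 turn=[-0.0041  0.0015  0.012 ] m=1 row=[-0.0041  0.0015  0.012 ]
```

Emit:
step_arm(targets=[[[0,0,0],[-0.5,4,20],85],[[0,0,0],[0,0,35],85],[[0,0,0],[0,0,35],85],[[0,0,0],[0,0,20],85],[[0,0,0],[0,0,6],85]])

```text
time: 19.77
tool_pos: [0.4447, -0.0945, 0.093]
tcp_rot: [0.027, -3.134, -0.002]
wrist_force: [-0.8, 1.1, 0.5]
width: 0.994
grip_force: 0.0
```

```bash
python3 go.py .4486 -.099 .095 3.142; python3 - <<'E'
from h import *
b=cv2.resize(read_camera("side")[170:270,170:290,::-1],(480,400),interpolation=cv2.INTER_CUBIC)
cv2.imwrite("pics/g5.png",b)
E
```

```text
t=19.8 pos=[ 0.4447 -0.0945  0.093 ] phi=-3.124 F=[-0.8  1.1  0.5] shift=[-3.8 -4.6 -2. ] n=1 row=[-3.8 -4.6 -2. ] tilt=[-0.0076  0.0013]
 turn=[ 0.0014 -0.0076  0.017 ] m=1 row=[ 0.0014 -0.0076  0.017 ]
```

View pics/g5.png

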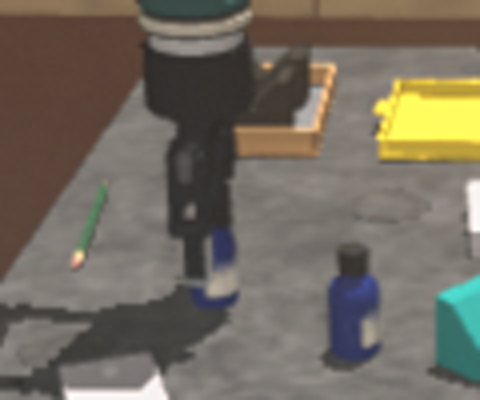

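A finger shows in front of the bottle about 5 mm short of its centre in x. I'll correct that and grip.

Emit:
step_arm(targets=[[[0,0,0],[-3.8,-3,0],85],[[0,0,0],[0,0,0],85],[[0,0,0],[0,0,0],85]], grip_force=40)

```text
time: 20.07
tool_pos: [0.4536, -0.099, 0.0985]
tcp_rot: [-0.028, 3.138, -0.003]
wrist_force: [0.4, -1.0, 0.4]
width: 0.995
grip_force: 0.0
```

```bash
python3 go.py .449 -.099 .095 3.142
```

```text
t=20.1 pos=[ 0.4536 -0.099   0.0985] phi=-3.124 F=[ 0.4 -1.   0.4] shift=[4.6 0.1 3.5] n=1 row=[4.6 0.1 3.5] tilt=[ 0.0033 -0.0018]
 turn=[-0.0018  0.0033  0.0173] m=1 row=[-0.0018  0.0033  0.0173]
```

Emit:
step_arm(targets=[[[0,0,0],[2.5,0,1.5],70],[[0,0,0],[0,0,0],58],[[0,0,0],[0,0,0],48],[[0,0,0],[0,0,0],42],[[0,0,0],[0,0,0],37]])

```text
time: 20.48
tool_pos: [0.4489, -0.0985, 0.095]
tcp_rot: [0.028, -3.141, 0.001]
wrist_force: [-0.1, 0.7, 0.7]
width: 0.43
grip_force: 0.0
```

Emit:
step_arm(targets=[[[0,0,0],[0,0,0],33],[[0,0,0],[0,0,0],28],[[0,0,0],[0,0,0],25],[[0,0,0],[0,0,0],25],[[0,0,0],[0,0,0],25]])

```text
time: 20.9
tool_pos: [0.449, -0.0985, 0.0951]
tcp_rot: [0.028, -3.14, 0.001]
wrist_force: [-2.0, 0.6, 6.0]
width: 0.39
grip_force: 39.3
```

Emit:
step_arm(targets=[[[0,0,0],[0,0,-5],25],[[0,0,0],[0,0,-15],25],[[0,0,0],[0,0,-25],25],[[0,0,0],[0,0,-30],25],[[0,0,0],[0,0,-30],25]])

```text
time: 21.32
tool_pos: [0.448, -0.0982, 0.2]
tcp_rot: [0.028, -3.138, 0.0]
wrist_force: [0.8, -0.5, -1.2]
width: 0.39
grip_force: 39.9
```

Emit:
step_arm(targets=[[[0,0,0],[0,0,-30],25],[[0,0,0],[0,0,0],25],[[0,0,0],[0,0,0],25]])

```text
time: 21.57
tool_pos: [0.4504, -0.0988, 0.232]
tcp_rot: [-0.028, 3.138, -0.003]
wrist_force: [-0.1, -0.3, -1.4]
width: 0.393
grip_force: 39.9
```

```bash
python3 go.py .600 .306 .2 3.142
```

```text
t=21.6 pos=[ 0.4504 -0.0988  0.232 ] phi=-3.124 F=[-0.1 -0.3 -1.4] shift=[-156.6  402.2   31.7] n=11 row=[-14.2  36.6   2.9] tilt=[ 0.0039 -0.0021]
 turn=[-0.0021  0.0039  0.0172] m=1 row=[-0.0021  0.0039  0.0172]
```

Emit:
step_arm(targets=[[[0,0,0],[-14.2,36.6,0],25],[[0,0,0],[-14.2,36.6,0],25],[[0,0,0],[-14.2,36.6,0],25],[[0,0,0],[-14.2,36.6,0],25],[[0,0,0],[-14.2,36.6,0],25]])

```text
time: 21.98
tool_pos: [0.5158, 0.0873, 0.2272]
tcp_rot: [0.027, -3.137, 0.002]
wrist_force: [0.3, 0.1, -0.0]
width: 0.388
grip_force: 40.0
```

Emit:
step_arm(targets=[[[0,0,0],[-14.2,36.6,0],25],[[0,0,0],[-14.2,36.6,0],25],[[0,0,0],[-14.2,36.6,0],25],[[0,0,0],[-14.2,36.6,0],25],[[0,0,0],[-14.2,36.6,0],25]])

```text
time: 22.4
tool_pos: [0.5836, 0.2715, 0.2263]
tcp_rot: [0.028, -3.136, 0.004]
wrist_force: [-0.2, -1.4, 0.1]
width: 0.39
grip_force: 40.0
```

Emit:
step_arm(targets=[[[0,0,0],[-14.2,36.6,0],25],[[0,0,0],[0,0,0],25],[[0,0,0],[0,0,0],25],[[0,0,0],[0,0,0],25]])

```text
time: 22.73
tool_pos: [0.5969, 0.3064, 0.2266]
tcp_rot: [0.029, -3.136, 0.005]
wrist_force: [0.3, -0.2, -0.5]
width: 0.39
grip_force: 40.1
```

```bash
python3 go.py .600 .306 .10 3.142
```

```text
t=22.7 pos=[0.5969 0.3064 0.2266] phi=-3.123 F=[ 0.3 -0.2 -0.5] shift=[ -3.8  -0.  126.5] n=4 row=[-0.9 -0.  31.6] tilt=[-0.0052 -0.0031]
 turn=[-0.003  -0.0052  0.0181] m=1 row=[-0.003  -0.0052  0.0181]
```

Emit:
step_arm(targets=[[[0,0,0],[-2.5,0,25],25],[[0,0,0],[0,0,35],25],[[0,0,0],[0,0,35],25],[[0,0,0],[0,0,18],25],[[0,0,0],[0,0,6],25]])

```text
time: 23.15
tool_pos: [0.5966, 0.3033, 0.1046]
tcp_rot: [0.025, -3.131, 0.008]
wrist_force: [-0.4, 0.2, -0.8]
width: 0.394
grip_force: 40.1
```

Emit:
step_arm(targets=[[[0,0,0],[0,0,1],25],[[0,0,0],[0,0,0],25],[[0,0,0],[0,0,0],25]])

```text
time: 23.4
tool_pos: [0.6018, 0.3068, 0.1115]
tcp_rot: [-0.027, 3.139, 0.001]
wrist_force: [0.4, 0.2, -0.5]
width: 0.391
grip_force: 40.2
```

```bash
python3 go.py .600 .306 .0991 3.142
```

```text
t=23.4 pos=[0.6018 0.3068 0.1115] phi=-3.125 F=[ 0.4  0.2 -0.5] shift=[ 1.8 -0.8 12.4] n=1 row=[ 1.8 -0.8 12.4] tilt=[0.002  0.0008]
 turn=[0.0008 0.002  0.0165] m=1 row=[0.0008 0.002  0.0165]
```

Emit:
step_arm(targets=[[[0,0,0],[1.5,0,4],25],[[0,0,0],[0,0,3],25],[[0,0,0],[0,0,2],25],[[0,0,0],[0,0,0],25],[[0,0,0],[0,0,0],25]])

```text
time: 23.82
tool_pos: [0.5989, 0.3069, 0.1003]
tcp_rot: [0.028, -3.14, 0.001]
wrist_force: [0.1, -0.3, 0.3]
width: 0.389
grip_force: 40.1
```

Emit:
step_arm(targets=[[[0,0,0],[0,0,1],25],[[0,0,0],[0,0,0],25]])

```text
time: 23.98
tool_pos: [0.5989, 0.3069, 0.0992]
tcp_rot: [0.028, -3.14, 0.001]
wrist_force: [-0.2, -0.6, -0.5]
width: 0.393
grip_force: 40.2
```

Emit:
step_arm(targets=[[[0,0,0],[0,0,1],25],[[0,0,0],[0,0,0],25]])

```text
time: 24.15
tool_pos: [0.5991, 0.3069, 0.0992]
tcp_rot: [0.028, -3.14, 0.001]
wrist_force: [-2.4, -1.5, 4.1]
width: 0.394
grip_force: 40.6
```

Emit:
step_arm(targets=[[[0,0,0],[0,0,-0.5],36],[[0,0,0],[0,0,0],45],[[0,0,0],[0,0,0],52],[[0,0,0],[0,0,0],55],[[0,0,0],[0,0,0],55]])

```text
time: 24.57
tool_pos: [0.5989, 0.3068, 0.0986]
tcp_rot: [0.028, -3.14, 0.001]
wrist_force: [0.1, -0.1, 0.3]
width: 0.645
grip_force: 0.0
```

Emit:
step_arm(targets=[[[0,0,0],[0,0,-8],55],[[0,0,0],[0,0,-25],55],[[0,0,0],[0,0,-38],60],[[0,0,0],[0,0,-38],60],[[0,0,0],[0,0,-10],85]])

```text
time: 24.98
tool_pos: [0.6022, 0.3083, 0.2261]
tcp_rot: [-0.028, 3.132, 0.006]
wrist_force: [1.4, 0.7, 1.0]
width: 0.821
grip_force: 0.0
```

Emit:
step_arm(targets=[[[0,0,0],[0,0,0],85],[[0,0,0],[0,0,0],85]])

```text
time: 25.15
tool_pos: [0.5996, 0.3071, 0.2193]
tcp_rot: [-0.028, 3.14, 0.001]
wrist_force: [0.7, -0.2, -0.4]
width: 0.997
grip_force: 0.0
```

```bash
python3 go.py .5555 -.1687 .21 3.142
```

```text
t=25.1 pos=[0.5996 0.3071 0.2193] phi=-3.124 F=[ 0.7 -0.2 -0.4] shift=[  52.5 -474.9    9. ] n=12 row=[  4.4 -39.6   0.7] tilt=[0.0013 0.0004]
 turn=[0.0004 0.0013 0.0172] m=1 row=[0.0004 0.0013 0.0172]
```

Emit:
step_arm(targets=[[[0,0,0],[4.4,-39.5,0],85],[[0,0,0],[4.4,-39.5,0],85],[[0,0,0],[4.4,-39.5,0],85],[[0,0,0],[4.4,-39.5,0],85],[[0,0,0],[4.4,-39.5,0],85]])

```text
time: 25.57
tool_pos: [0.5783, 0.1073, 0.2149]
tcp_rot: [0.029, -3.135, 0.002]
wrist_force: [0.4, -0.6, 0.4]
width: 0.996
grip_force: 0.0
```

Emit:
step_arm(targets=[[[0,0,0],[4.4,-39.5,0],85],[[0,0,0],[4.4,-39.5,0],85],[[0,0,0],[4.4,-39.5,0],85],[[0,0,0],[4.4,-39.5,0],85],[[0,0,0],[4.4,-39.5,0],85]])

```text
time: 25.98
tool_pos: [0.5598, -0.0903, 0.2153]
tcp_rot: [0.028, -3.136, -0.001]
wrist_force: [0.4, -0.0, -0.1]
width: 0.995
grip_force: 0.0
```

Emit:
step_arm(targets=[[[0,0,0],[4.4,-39.5,0],85],[[0,0,0],[4.4,-39.5,0],85],[[0,0,0],[0,0,0],85],[[0,0,0],[0,0,0],85],[[0,0,0],[0,0,0],85]])

```text
time: 26.4
tool_pos: [0.5534, -0.1676, 0.216]
tcp_rot: [0.026, -3.137, -0.002]
wrist_force: [0.0, 0.8, -0.0]
width: 0.995
grip_force: 0.0
```

```bash
python3 go.py .5555 -.1687 .095 3.142; python3 - <<'E'
from h import *
a=cv2.resize(read_camera("top")[180:300,110:270,::-1],(800,600),interpolation=cv2.INTER_CUBIC)
cv2.imwrite("pics/g6.png",a)
E
```

```text
t=26.4 pos=[ 0.5534 -0.1676  0.216 ] phi=-3.125 F=[ 0.   0.8 -0. ] shift=[ -2.7  -1.3 121. ] n=4 row=[-0.7 -0.3 30.2] tilt=[-0.0048  0.0013]
 turn=[ 0.0014 -0.0048  0.016 ] m=1 row=[ 0.0014 -0.0048  0.016 ]
```

View pics/g6.png

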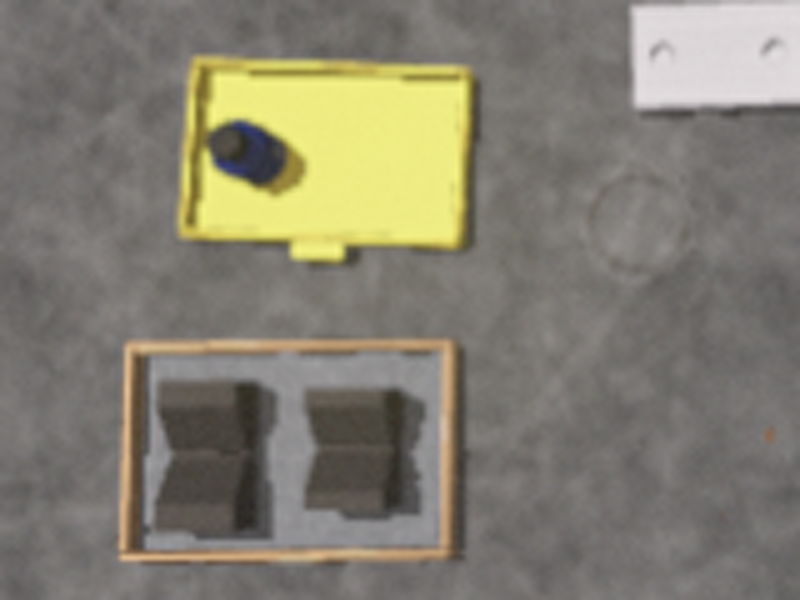

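Both blocks stand squarely, groove up, in the tray, and the first bottle stands upright in the drip tray. Next is the second bottle.

Emit:
step_arm(targets=[[[0,0,0],[-2,0,25],85],[[0,0,0],[0,0,35],85],[[0,0,0],[0,0,30],85],[[0,0,0],[0,0,15],85],[[0,0,0],[0,0,6],85]])

```text
time: 26.87
tool_pos: [0.5539, -0.165, 0.1029]
tcp_rot: [0.032, -3.133, -0.004]
wrist_force: [-1.3, -0.4, 0.1]
width: 0.996
grip_force: 0.0
```

Emit:
step_arm(targets=[[[0,0,0],[0,0,2],85],[[0,0,0],[0,0,0],85],[[0,0,0],[0,0,0],85],[[0,0,0],[0,0,0],85]])

```text
time: 27.2
tool_pos: [0.5579, -0.1681, 0.107]
tcp_rot: [-0.028, 3.139, -0.003]
wrist_force: [1.4, 0.3, 0.4]
width: 0.993
grip_force: 0.0
```

```bash
python3 go.py .5555 -.1687 .095 3.142
```

```text
t=27.2 pos=[ 0.5579 -0.1681  0.107 ] phi=-3.123 F=[1.4 0.3 0.4] shift=[ 2.4 -0.5 12. ] n=1 row=[ 2.4 -0.5 12. ] tilt=[ 0.002  -0.0016]
 turn=[-0.0017  0.002   0.0177] m=1 row=[-0.0017  0.002   0.0177]
```

Emit:
step_arm(targets=[[[0,0,0],[1,0,6],85],[[0,0,0],[0,0,4],70],[[0,0,0],[0,0,0],58],[[0,0,0],[0,0,0],48],[[0,0,0],[0,0,0],42]])

```text
time: 27.62
tool_pos: [0.5554, -0.1681, 0.0951]
tcp_rot: [0.027, -3.14, 0.001]
wrist_force: [0.4, 0.1, -0.5]
width: 0.497
grip_force: 0.0
```

Emit:
step_arm(targets=[[[0,0,0],[0,0,0],37],[[0,0,0],[0,0,0],33],[[0,0,0],[0,0,0],28],[[0,0,0],[0,0,0],25],[[0,0,0],[0,0,0],25]])

```text
time: 28.03
tool_pos: [0.5558, -0.1682, 0.0956]
tcp_rot: [0.028, -3.141, 0.002]
wrist_force: [0.2, -0.8, 2.9]
width: 0.392
grip_force: 39.7
```

Emit:
step_arm(targets=[[[0,0,0],[0,0,-5],25],[[0,0,0],[0,0,-15],25],[[0,0,0],[0,0,-25],25],[[0,0,0],[0,0,-30],25],[[0,0,0],[0,0,-30],25]])

```text
time: 28.45
tool_pos: [0.5546, -0.1675, 0.2002]
tcp_rot: [0.028, -3.138, -0.001]
wrist_force: [0.3, -1.3, -0.8]
width: 0.393
grip_force: 39.9
```

Emit:
step_arm(targets=[[[0,0,0],[0,0,-30],25],[[0,0,0],[0,0,0],25],[[0,0,0],[0,0,0],25]])

```text
time: 28.7
tool_pos: [0.557, -0.1683, 0.233]
tcp_rot: [-0.028, 3.138, -0.003]
wrist_force: [-0.2, 1.4, -0.6]
width: 0.391
grip_force: 39.9
```

```bash
python3 go.py .598 .225 .2 3.142
```

```text
t=28.7 pos=[ 0.557  -0.1683  0.233 ] phi=-3.124 F=[-0.2  1.4 -0.6] shift=[-47.8 392.6  32.3] n=10 row=[-4.8 39.3  3.2] tilt=[ 0.0039 -0.0022]
 turn=[-0.0022  0.0039  0.0173] m=1 row=[-0.0022  0.0039  0.0173]
```

Emit:
step_arm(targets=[[[0,0,0],[-4.8,39.3,0],25],[[0,0,0],[-4.8,39.3,0],25],[[0,0,0],[-4.8,39.3,0],25],[[0,0,0],[-4.8,39.3,0],25],[[0,0,0],[-4.8,39.3,0],25]])

```text
time: 29.12
tool_pos: [0.5747, 0.0306, 0.2278]
tcp_rot: [0.027, -3.136, 0.001]
wrist_force: [1.5, 1.2, -1.3]
width: 0.394
grip_force: 40.0
```

Emit:
step_arm(targets=[[[0,0,0],[-4.8,39.3,0],25],[[0,0,0],[-4.8,39.3,0],25],[[0,0,0],[-4.8,39.3,0],25],[[0,0,0],[-4.8,39.3,0],25],[[0,0,0],[-4.8,39.3,0],25]])

```text
time: 29.53
tool_pos: [0.5953, 0.2275, 0.2274]
tcp_rot: [0.028, -3.137, 0.003]
wrist_force: [0.1, -0.7, -0.3]
width: 0.391
grip_force: 40.0
```

Emit:
step_arm(targets=[[[0,0,0],[0,0,0],25],[[0,0,0],[0,0,0],25],[[0,0,0],[0,0,0],25]])

```text
time: 29.78
tool_pos: [0.5955, 0.2256, 0.2278]
tcp_rot: [0.03, -3.137, 0.004]
wrist_force: [0.4, 0.6, -1.1]
width: 0.39
grip_force: 40.1
```

```bash
python3 go.py .598 .225 .11 3.142
```

```text
t=29.8 pos=[0.5955 0.2256 0.2278] phi=-3.123 F=[ 0.4  0.6 -1.1] shift=[ -3.   -0.4 117.8] n=3 row=[-1.  -0.1 39.3] tilt=[-0.0046 -0.0023]
 turn=[-0.0023 -0.0047  0.0184] m=1 row=[-0.0023 -0.0047  0.0184]
```

Emit:
step_arm(targets=[[[0,0,0],[-2,0,25],25],[[0,0,0],[0,0,35],25],[[0,0,0],[0,0,30],25],[[0,0,0],[0,0,20],25],[[0,0,0],[0,0,8],25]])

```text
time: 30.2
tool_pos: [0.5954, 0.2227, 0.1068]
tcp_rot: [0.024, -3.132, 0.006]
wrist_force: [-1.5, -0.5, -1.3]
width: 0.394
grip_force: 40.1
```

Emit:
step_arm(targets=[[[0,0,0],[0,0,2],25],[[0,0,0],[0,0,1],25],[[0,0,0],[0,0,0],25],[[0,0,0],[0,0,0],25]])

```text
time: 30.53
tool_pos: [0.6, 0.2259, 0.111]
tcp_rot: [-0.027, 3.139, 0.001]
wrist_force: [-0.1, 0.4, -0.0]
width: 0.392
grip_force: 40.1
```

```bash
python3 go.py .598 .225 .0996 3.142
```

```text
t=30.5 pos=[0.6    0.2259 0.111 ] phi=-3.124 F=[-0.1  0.4 -0. ] shift=[ 2.1 -0.8 11.4] n=1 row=[ 2.1 -0.8 11.4] tilt=[0.0023 0.0005]
 turn=[0.0004 0.0023 0.0167] m=1 row=[0.0004 0.0023 0.0167]
```

Emit:
step_arm(targets=[[[0,0,0],[1,0,4],25],[[0,0,0],[0,0,3],25],[[0,0,0],[0,0,2],25],[[0,0,0],[0,0,0],25],[[0,0,0],[0,0,0],25]])

```text
time: 30.95
tool_pos: [0.5975, 0.2258, 0.0998]
tcp_rot: [0.028, -3.14, 0.001]
wrist_force: [-0.2, -0.9, -0.3]
width: 0.392
grip_force: 40.1
```

Emit:
step_arm(targets=[[[0,0,0],[0,0,0.7],25],[[0,0,0],[0,0,0],25]])

```text
time: 31.12
tool_pos: [0.5977, 0.2259, 0.0996]
tcp_rot: [0.028, -3.14, 0.001]
wrist_force: [-1.0, -0.2, 2.4]
width: 0.392
grip_force: 40.4
```

Emit:
step_arm(targets=[[[0,0,0],[0,0,0.7],25],[[0,0,0],[0,0,0],25]])

```text
time: 31.28
tool_pos: [0.5977, 0.2259, 0.0996]
tcp_rot: [0.028, -3.14, 0.001]
wrist_force: [-3.6, -0.8, 5.7]
width: 0.392
grip_force: 40.8
```

Emit:
step_arm(targets=[[[0,0,0],[0,0,-0.8],36],[[0,0,0],[0,0,0],45],[[0,0,0],[0,0,0],52],[[0,0,0],[0,0,0],54],[[0,0,0],[0,0,0],54]])

```text
time: 31.7
tool_pos: [0.5975, 0.2257, 0.099]
tcp_rot: [0.028, -3.14, 0.001]
wrist_force: [-0.3, -0.2, 1.0]
width: 0.63
grip_force: 0.0
```

Emit:
step_arm(targets=[[[0,0,0],[0,0,-8],54],[[0,0,0],[0,0,-25],54],[[0,0,0],[0,0,-38],60],[[0,0,0],[0,0,-38],60],[[0,0,0],[0,0,-10],85]])

```text
time: 32.12
tool_pos: [0.601, 0.2269, 0.2262]
tcp_rot: [-0.028, 3.132, 0.004]
wrist_force: [2.1, -0.2, 1.2]
width: 0.823
grip_force: 0.0
```

Emit:
step_arm(targets=[[[0,0,0],[0,0,0],85],[[0,0,0],[0,0,0],85]])

```text
time: 32.28
tool_pos: [0.5982, 0.226, 0.2196]
tcp_rot: [-0.028, 3.14, 0.0]
wrist_force: [-1.4, -0.1, -0.5]
width: 0.992
grip_force: 0.0
```

```bash
python3 go.py .4135 -.2517 .21 1.947
```

```text
t=32.3 pos=[0.5982 0.226  0.2196] phi=-3.124 F=[-1.4 -0.1 -0.5] shift=[ 193.1 -474.4    9.3] n=13 row=[ 14.9 -36.5   0.7] tilt=[0.0012 0.0002]
 turn=[9.0000e-04 1.0000e-03 1.2122e+00] m=11 row=[1.000e-04 1.000e-04 1.102e-01]
```

Emit:
step_arm(targets=[[[0,0,0],[14.9,-36.5,0],85],[[0,0,0],[14.9,-36.5,0],85],[[0,0,0],[14.9,-36.5,0],85],[[0,0,0],[14.9,-36.5,0],85],[[0,0,0],[14.9,-36.5,0],85]])

```text
time: 32.7
tool_pos: [0.5238, 0.0407, 0.2155]
tcp_rot: [0.029, -3.135, 0.001]
wrist_force: [1.1, 0.2, 0.4]
width: 0.998
grip_force: 0.0
```

Emit:
step_arm(targets=[[[0,0,0],[14.9,-36.5,0],85],[[0,0,0],[14.9,-36.5,0],85],[[0,0,0],[14.9,-36.5,0],85],[[0,0,0],[14.9,-36.5,0],85],[[0,0,0],[14.9,-36.5,0],85]])

```text
time: 33.12
tool_pos: [0.4525, -0.1426, 0.2161]
tcp_rot: [0.028, -3.136, -0.002]
wrist_force: [0.6, 0.1, -0.6]
width: 0.995
grip_force: 0.0
```

Emit:
step_arm(targets=[[[0,0,0],[14.9,-36.5,0],85],[[0,0,0],[14.9,-36.5,0],85],[[0,0,0],[14.9,-36.5,0],85],[[0,0,0.11],[0,0,0],85],[[0,0,0.11],[0,0,0],85]])

```text
time: 33.53
tool_pos: [0.4099, -0.2535, 0.2162]
tcp_rot: [-0.332, -3.119, -0.002]
wrist_force: [-0.4, -0.1, 0.7]
width: 0.996
grip_force: 0.0
```

Emit:
step_arm(targets=[[[0,0,0.11],[0,0,0],85],[[0,0,0.11],[0,0,0],85],[[0,0,0.11],[0,0,0],85],[[0,0,0.11],[0,0,0],85],[[0,0,0.11],[0,0,0],85]])

```text
time: 33.95
tool_pos: [0.4109, -0.2511, 0.216]
tcp_rot: [-1.16, -2.913, -0.0]
wrist_force: [-0.4, 0.7, 0.8]
width: 0.995
grip_force: 0.0
```

Emit:
step_arm(targets=[[[0,0,0.11],[0,0,0],85],[[0,0,0.11],[0,0,0],85],[[0,0,0.11],[0,0,0],85],[[0,0,0.11],[0,0,0],85],[[0,0,0],[0,0,0],85]])

```text
time: 34.37
tool_pos: [0.411, -0.251, 0.2162]
tcp_rot: [-1.764, -2.593, 0.002]
wrist_force: [0.1, 0.6, 0.6]
width: 0.999
grip_force: 0.0
```

Emit:
step_arm(targets=[[[0,0,0],[0,0,0],85],[[0,0,0],[0,0,0],85]])

```text
time: 34.53
tool_pos: [0.4117, -0.2515, 0.2174]
tcp_rot: [-1.759, -2.599, 0.002]
wrist_force: [-0.3, -0.0, -0.4]
width: 0.994
grip_force: 0.0
```

```bash
python3 go.py .4135 -.2517 .072 1.947
```

```text
t=34.5 pos=[ 0.4117 -0.2515  0.2174] phi=1.952 F=[-0.3 -0.  -0.4] shift=[ -1.1   2.  145.4] n=4 row=[-0.3  0.5 36.4] tilt=[-0.0032  0.0008]
 turn=[-0.0027 -0.002   0.0048] m=1 row=[-0.0027 -0.002   0.0048]
```

Emit:
step_arm(targets=[[[0,0,0],[-1,2,30],85],[[0,0,0],[0,0,38],85],[[0,0,0],[0,0,34],85],[[0,0,0],[0,0,20],85],[[0,0,0],[0,0,10],85]])

```text
time: 34.95
tool_pos: [0.412, -0.2506, 0.083]
tcp_rot: [-1.757, -2.595, 0.002]
wrist_force: [-0.7, -0.8, -0.2]
width: 0.998
grip_force: 0.0
```

Emit:
step_arm(targets=[[[0,0,0],[0,0,4],85],[[0,0,0],[0,0,2],85],[[0,0,0],[0,0,0],85],[[0,0,0],[0,0,0],85],[[0,0,0],[0,0,0],85]])

```text
time: 35.37
tool_pos: [0.4157, -0.2531, 0.0824]
tcp_rot: [1.762, 2.598, -0.002]
wrist_force: [0.5, 0.1, -0.9]
width: 0.992
grip_force: 0.0
```

```bash
python3 go.py .4135 -.2517 .0715 1.947; python3 - <<'E'
from h import *
a=cv2.resize(read_camera("top")[230:320,310:430,::-1],(440,330),interpolation=cv2.INTER_CUBIC)
b=cv2.resize(read_camera("side")[210:320,150:270,::-1],(360,330),interpolation=cv2.INTER_CUBIC)
cv2.imwrite("pics/g7.png",np.hstack([a,b]))
E
```

```text
t=35.4 pos=[ 0.4157 -0.2531  0.0824] phi=1.949 F=[ 0.5  0.1 -0.9] shift=[ 2.1 -1.5 10.9] n=1 row=[ 2.1 -1.5 10.9] tilt=[ 0.0016 -0.0024]
 turn=[0.0006 0.0029 0.0024] m=1 row=[0.0006 0.0029 0.0024]
```

View pics/g7.png

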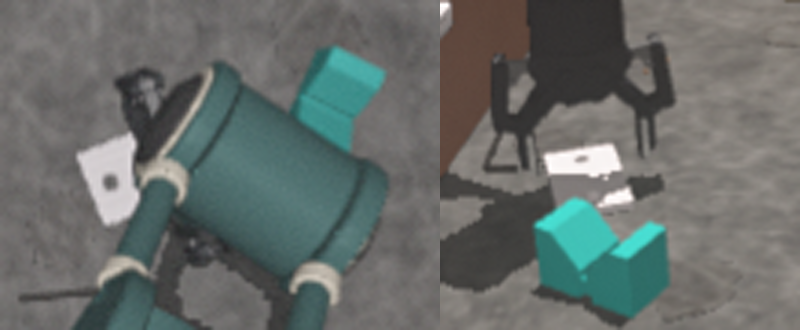

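The fingers stand either side of the plate. I'll lower the rest of the way and close softly.

Emit:
step_arm(targets=[[[0,0,0],[0.5,0,4],85],[[0,0,0],[0,0,3],82],[[0,0,0],[0,0,1],80],[[0,0,0],[0,0,0],78],[[0,0,0],[0,0,0],76]])

```text
time: 35.88
tool_pos: [0.4141, -0.2517, 0.0725]
tcp_rot: [-1.763, -2.599, 0.002]
wrist_force: [-0.5, -0.1, 0.4]
width: 0.889
grip_force: 0.0
```

Emit:
step_arm(targets=[[[0,0,0],[0,0,0],74],[[0,0,0],[0,0,0],74],[[0,0,0],[0,0,0],74]])

```text
time: 36.13
tool_pos: [0.4144, -0.2518, 0.0728]
tcp_rot: [-1.764, -2.599, 0.002]
wrist_force: [-0.0, 0.1, -1.0]
width: 0.864
grip_force: 0.0
```

```bash
python3 go.py .4135 -.2517 .0715 1.947
```

```text
t=36.1 pos=[ 0.4144 -0.2518  0.0728] phi=1.949 F=[-0.   0.1 -1. ] shift=[ 0.4 -0.7  1.3] n=1 row=[ 0.4 -0.7  1.3] tilt=[-0.0011 -0.0006]
 turn=[-0.0012  0.0002  0.0022] m=1 row=[-0.0012  0.0002  0.0022]
```

Emit:
step_arm(targets=[[[0,0,0],[0,0,1],70],[[0,0,0],[0,0,0],66],[[0,0,0],[0,0,0],62],[[0,0,0],[0,0,0],56],[[0,0,0],[0,0,0],50]], grip_force=45)

```text
time: 36.55
tool_pos: [0.4142, -0.2519, 0.0723]
tcp_rot: [-1.763, -2.599, 0.002]
wrist_force: [-1.3, -0.8, 4.7]
width: 0.677
grip_force: 47.2
```

Emit:
step_arm(targets=[[[0,0,0],[0,0,0],50],[[0,0,0],[0,0,0],50],[[0,0,0],[0,0,0],50]])

```text
time: 36.8
tool_pos: [0.4142, -0.2519, 0.0723]
tcp_rot: [-1.763, -2.599, 0.002]
wrist_force: [-1.7, -0.0, 5.2]
width: 0.678
grip_force: 47.2
```

Emit:
step_arm(targets=[[[0,0,0],[0,0,-5],50],[[0,0,0],[0,0,-15],50],[[0,0,0],[0,0,-25],50],[[0,0,0],[0,0,-30],50],[[0,0,0],[0,0,-30],50]])

```text
time: 37.22
tool_pos: [0.4135, -0.2511, 0.1771]
tcp_rot: [-1.762, -2.597, 0.002]
wrist_force: [-0.0, -0.7, -1.4]
width: 0.677
grip_force: 48.7
```

Emit:
step_arm(targets=[[[0,0,0],[0,0,-25],50],[[0,0,0],[0,0,0],50],[[0,0,0],[0,0,0],50]])

```text
time: 37.47
tool_pos: [0.4154, -0.2523, 0.2036]
tcp_rot: [1.762, 2.596, -0.002]
wrist_force: [-0.6, -0.2, -2.1]
width: 0.675
grip_force: 48.7
```

```bash
python3 go.py .6575 .0332 .2 1.602; python3 - <<'E'
from workcell import *
print(read_state()["width"]*85.4)
E
```

```text
t=37.5 pos=[ 0.4154 -0.2523  0.2036] phi=1.949 F=[-0.6 -0.2 -2.1] shift=[175.9 330.4   3.4] n=10 row=[17.6 33.   0.3] tilt=[ 0.0026 -0.003 ]
 turn=[0.0019 0.0034 0.3472] m=3 row=[0.0006 0.0011 0.1157]
57.67981155311436
```

```bash
cat > edge.py <<'E'
from h import *
def rect(im,c,roi,z,thr):
    x0,y0,x1,y1=roi; k=8
    g=cv2.resize(cv2.cvtColor(im,cv2.COLOR_BGR2GRAY)[y0:y1,x0:x1],None,fx=k,fy=k,interpolation=cv2.INTER_CUBIC)
    m=(g>thr).astype(np.uint8); m=cv2.morphologyEx(m,cv2.MORPH_CLOSE,np.ones((49,49),np.uint8))
    cs=max(cv2.findContours(m,cv2.RETR_EXTERNAL,cv2.CHAIN_APPROX_NONE)[0],key=cv2.contourArea)[:,0].astype(float)
    w=ray(c,(cs+.5)/k-.5+[x0,y0],z)[:,:2]
    (cx,cy),s,a=cv2.minAreaRect((w*1e3).astype(np.float32))
    # moments centroid + lsq angle are steadier than the corners
    mm=cv2.moments((w*1e3).astype(np.float32)); cen=(mm["m10"]/mm["m00"],mm["m01"]/mm["m00"])
    ang=.5*np.arctan2(2*mm["mu11"],mm["mu20"]-mm["mu02"])
    return np.round([*cen,*sorted(s)],1),round(ang-np.pi/2 if ang>0 else ang+np.pi/2,4)
E
python3 - <<'E'
from edge import *
t=cv2.imread("pics/top0.png"); s=cv2.imread("pics/side0.png")
for thr in(140,155,170):
    print(thr,"plate",rect(t,"top",(322,252,380,298),.008,thr),"pile",[(h,rect(t,"top",(228,172,280,212),h,thr)) for h in(.018,.022,.026)])
t2=read_camera("top")[:,:,::-1].copy()
print("now pile",rect(t2,"top",(228,172,280,212),.022,155))
E
```

```text
140 plate (array([ 411.4, -250.4,   64. ,  103.2]), np.float64(0.3782)) pile [(0.018, (array([659.1,  34.6,  64.5, 104.5]), np.float64(0.0496))), (0.022, (array([658.4,  34.4,  64.2, 104.1]), np.float64(0.0496))), (0.026, (array([657.7,  34.2,  64. , 103.8]), np.float64(0.0496)))]
155 plate (array([ 411.5, -250.3,   62.4,  102. ]), np.float64(0.3782)) pile [(0.018, (array([659. ,  34.6,  63.3, 102.7]), np.float64(0.045))), (0.022, (array([658.3,  34.4,  63. , 102.3]), np.float64(0.045))), (0.026, (array([657.6,  34.1,  62.8, 102. ]), np.float64(0.045)))]
170 plate (array([ 411.5, -250.3,   61. ,  100.8]), np.float64(0.3789)) pile [(0.018, (array([658.9,  34.5,  61.6, 101.2]), np.float64(0.0443))), (0.022, (array([658.2,  34.2,  61.3, 100.9]), np.float64(0.0443))), (0.026, (array([657.5,  34. ,  61.1, 100.5]), np.float64(0.0443)))]
now pile (array([658.4,  34.3,  63.2, 102.7]), np.float64(0.0473))
```

Emit:
step_arm(targets=[[[0,0,0],[10,18,0],50],[[0,0,0],[17.6,33,0],50],[[0,0,0],[17.6,33,0],50],[[0,0,0],[17.6,33,0],50],[[0,0,0],[17.6,33,0],50]])

```text
time: 37.93
tool_pos: [0.5233, -0.1198, 0.1988]
tcp_rot: [-1.762, -2.595, 0.004]
wrist_force: [0.9, -0.5, -0.7]
width: 0.679
grip_force: 48.7
```

Emit:
step_arm(targets=[[[0,0,0],[17.6,33,0],50],[[0,0,0],[17.6,33,0],50],[[0,0,0],[17.6,33,0],50],[[0,0,0],[17.6,33,0],50],[[0,0,0],[17.6,33,0],50]])

```text
time: 38.35
tool_pos: [0.6442, 0.0228, 0.1979]
tcp_rot: [-1.761, -2.596, 0.007]
wrist_force: [-0.1, -1.0, -0.9]
width: 0.68
grip_force: 48.7
```

Emit:
step_arm(targets=[[[0,0,0],[7.6,15,0],50],[[0,0,0.111],[0,0,0],50],[[0,0,0.111],[0,0,0],50],[[0,0,0.111],[0,0,0],50],[[0,0,0],[0,0,0],50]])

```text
time: 38.77
tool_pos: [0.6545, 0.0341, 0.1977]
tcp_rot: [-2.17, -2.266, 0.008]
wrist_force: [0.6, 0.6, -1.1]
width: 0.676
grip_force: 48.8
```

Emit:
step_arm(targets=[[[0,0,0],[0,0,30],50],[[0,0,0],[0,0,30],50],[[0,0,0],[0,0,10],50],[[0,0,0],[0,0,0],50],[[0,0,0],[0,0,0],50]])

```text
time: 39.18
tool_pos: [0.6548, 0.0336, 0.1297]
tcp_rot: [-2.167, -2.27, 0.006]
wrist_force: [0.6, -0.3, -0.6]
width: 0.678
grip_force: 48.9
```

```bash
python3 go.py .6584 .0325 .1 1.616; python3 - <<'E'
from h import *
b=cv2.resize(read_camera("side")[160:260,240:360,::-1],(720,600),interpolation=cv2.INTER_CUBIC)
cv2.imwrite("pics/g8.png",b)
E
```

```text
t=39.2 pos=[0.6548 0.0336 0.1297] phi=1.617 F=[ 0.6 -0.3 -0.6] shift=[-1.2  3.7 29.7] n=1 row=[-1.2  3.7 29.7] tilt=[-0.0048 -0.0006]
 turn=[-0.0048  0.0004  0.0013] m=1 row=[-0.0048  0.0004  0.0013]
```

View pics/g8.png

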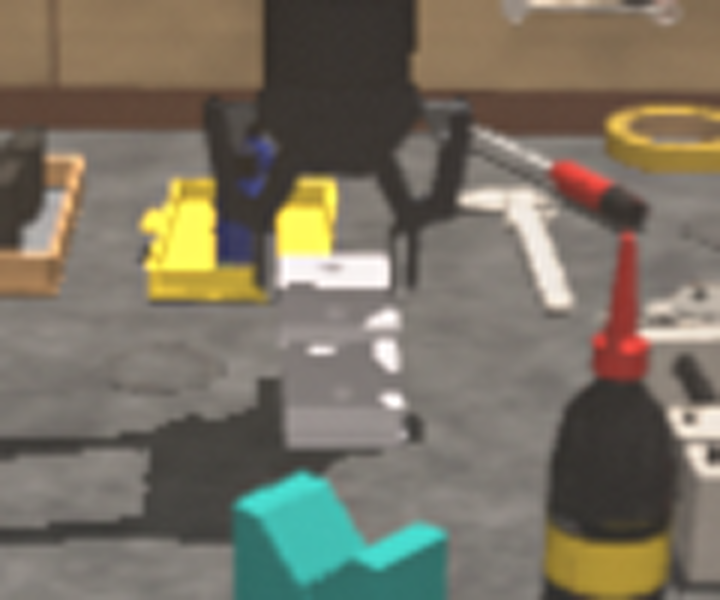

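Emit:
step_arm(targets=[[[0,0,0],[-1,1.5,10],50],[[0,0,0],[0,0,7],50],[[0,0,0],[0,0,3],50],[[0,0,0],[0,0,0],50],[[0,0,0],[0,0,0],50]])

```text
time: 39.65
tool_pos: [0.6574, 0.0327, 0.1112]
tcp_rot: [-2.17, -2.271, 0.002]
wrist_force: [0.1, -0.2, -1.1]
width: 0.679
grip_force: 48.9
```

Emit:
step_arm(targets=[[[0,0,0],[0,0,2],50],[[0,0,0],[0,0,2],50],[[0,0,0],[0,0,0],50],[[0,0,0],[0,0,0],50]])

```text
time: 39.98
tool_pos: [0.6575, 0.0328, 0.1073]
tcp_rot: [-2.17, -2.271, 0.002]
wrist_force: [-0.8, 0.3, -1.8]
width: 0.681
grip_force: 48.9
```

```bash
python3 go.py .6584 .0325 .096 1.616
```

```text
t=40.0 pos=[0.6575 0.0328 0.1073] phi=1.616 F=[-0.8  0.3 -1.8] shift=[-0.3  0.9 11.3] n=1 row=[-0.3  0.9 11.3] tilt=[-0.0012 -0.0006]
 turn=[-0.0012  0.0005  0.0002] m=1 row=[-0.0012  0.0005  0.0002]
```

Emit:
step_arm(targets=[[[0,0,0],[-0.3,0.8,2],50],[[0,0,0],[0,0,2],50],[[0,0,0],[0,0,1],50],[[0,0,0],[0,0,0],50]])

```text
time: 40.32
tool_pos: [0.6581, 0.0325, 0.1019]
tcp_rot: [-2.17, -2.271, 0.003]
wrist_force: [0.6, -0.8, -2.2]
width: 0.68
grip_force: 48.9
```

Emit:
step_arm(targets=[[[0,0,0],[0,0,1],50],[[0,0,0],[0,0,1],50],[[0,0,0],[0,0,0],50]])

```text
time: 40.57
tool_pos: [0.6582, 0.0325, 0.1001]
tcp_rot: [-2.17, -2.271, 0.002]
wrist_force: [-1.0, -0.5, -1.3]
width: 0.677
grip_force: 48.9
```

Emit:
step_arm(targets=[[[0,0,0],[0,0,1],50],[[0,0,0],[0,0,0],50]])

```text
time: 40.73
tool_pos: [0.6582, 0.0325, 0.0992]
tcp_rot: [-2.17, -2.271, 0.002]
wrist_force: [-0.2, 1.4, -2.0]
width: 0.678
grip_force: 48.9
```

Emit:
step_arm(targets=[[[0,0,0],[0,0,1],50],[[0,0,0],[0,0,0],50]])

```text
time: 40.9
tool_pos: [0.6583, 0.0325, 0.0982]
tcp_rot: [-2.17, -2.271, 0.002]
wrist_force: [-0.6, -0.7, -1.6]
width: 0.679
grip_force: 48.9
```

Not in contact yet; the underside is at about 26 mm. I'll keep lowering in small steps.

Emit:
step_arm(targets=[[[0,0,0],[0,0,0.7],50],[[0,0,0],[0,0,0],50]])

```text
time: 41.07
tool_pos: [0.6582, 0.0324, 0.0975]
tcp_rot: [-2.17, -2.271, 0.002]
wrist_force: [0.6, -0.7, -1.3]
width: 0.677
grip_force: 48.9
```

Emit:
step_arm(targets=[[[0,0,0],[0,0,0.7],50],[[0,0,0],[0,0,0],50]])

```text
time: 41.23
tool_pos: [0.6583, 0.0325, 0.0968]
tcp_rot: [-2.17, -2.271, 0.002]
wrist_force: [-0.9, 0.1, -1.3]
width: 0.676
grip_force: 48.9
```

Emit:
step_arm(targets=[[[0,0,0],[0,0,0.7],50],[[0,0,0],[0,0,0],50]])

```text
time: 41.4
tool_pos: [0.6583, 0.0324, 0.0961]
tcp_rot: [-2.17, -2.271, 0.002]
wrist_force: [-0.2, 0.2, -1.5]
width: 0.676
grip_force: 48.9
```

Emit:
step_arm(targets=[[[0,0,0],[0,0,0.7],50],[[0,0,0],[0,0,0],50]])

```text
time: 41.57
tool_pos: [0.6582, 0.0325, 0.0954]
tcp_rot: [-2.17, -2.271, 0.002]
wrist_force: [-1.2, -0.6, -1.1]
width: 0.677
grip_force: 48.9
```

Emit:
step_arm(targets=[[[0,0,0],[0,0,0.7],50],[[0,0,0],[0,0,0],50]])

```text
time: 41.73
tool_pos: [0.6583, 0.0325, 0.0947]
tcp_rot: [-2.17, -2.271, 0.002]
wrist_force: [0.1, -1.0, -1.6]
width: 0.68
grip_force: 48.9
```

Emit:
step_arm(targets=[[[0,0,0],[0,0,0.7],50],[[0,0,0],[0,0,0],50]])

```text
time: 41.9
tool_pos: [0.6584, 0.0325, 0.0942]
tcp_rot: [-2.17, -2.271, 0.002]
wrist_force: [0.1, 0.1, -1.4]
width: 0.676
grip_force: 49.0
```

Emit:
step_arm(targets=[[[0,0,0],[0,0,0.7],50],[[0,0,0],[0,0,0],50]])

```text
time: 42.07
tool_pos: [0.6584, 0.0325, 0.0941]
tcp_rot: [-2.17, -2.271, 0.002]
wrist_force: [-2.5, -0.9, 4.4]
width: 0.678
grip_force: 49.5
```

It made contact with the pile top at about 22 mm, matching the fit. I'll release, rise clear and check.

Emit:
step_arm(targets=[[[0,0,0],[0,0,-0.5],58],[[0,0,0],[0,0,0],62],[[0,0,0],[0,0,0],68],[[0,0,0],[0,0,0],72],[[0,0,0],[0,0,0],72]])

```text
time: 42.48
tool_pos: [0.6584, 0.0325, 0.0939]
tcp_rot: [-2.17, -2.271, 0.002]
wrist_force: [-0.1, -0.3, 0.8]
width: 0.841
grip_force: 0.0
```

Emit:
step_arm(targets=[[[0,0,0],[0,0,-10],74],[[0,0,0],[0,0,-30],80],[[0,0,0],[0,0,-38],80],[[0,0,0],[0,0,-38],80],[[0,0,0],[0,0,-20],80]])

```text
time: 42.9
tool_pos: [0.6605, 0.0326, 0.2363]
tcp_rot: [2.167, 2.268, 0.006]
wrist_force: [1.0, -0.5, 1.2]
width: 0.938
grip_force: 0.0
```

Emit:
step_arm(targets=[[[0,0,0],[-38,0,0],85],[[0,0,0],[-38,0,0],85],[[0,0,0],[-38,0,0],85],[[0,0,0],[-38,0,0],85],[[0,0,0],[-38,0,0],85]])

```text
time: 43.32
tool_pos: [0.6671, -0.1588, 0.2313]
tcp_rot: [2.169, 2.271, -0.001]
wrist_force: [0.0, 1.2, -0.6]
width: 0.999
grip_force: 0.0
```

```bash
python3 go.py .6584 .0325 .2 1.616; python3 - <<'E'
from edge import *
t=read_camera("top")[:,:,::-1].copy(); s=read_camera("side")[:,:,::-1].copy()
for thr in(140,155,170): print(rect(t,"top",(228,172,280,212),.030,thr))
k=6
b=cv2.resize(t[160:220,215:285],None,fx=k,fy=k,interpolation=cv2.INTER_CUBIC); c=cv2.resize(s[200:260,270:330],None,fx=k,fy=k,interpolation=cv2.INTER_CUBIC)
cv2.imwrite("pics/g9.png",np.hstack([b,c]))
E
```

```text
t=43.3 pos=[ 0.6671 -0.1588  0.2313] phi=1.617 F=[ 0.   1.2 -0.6] shift=[1.915e+02 1.000e-01 3.110e+01] n=5 row=[38.3  0.   6.2] tilt=[ 0.0002 -0.0009]
 turn=[0.0001 0.0009 0.0007] m=1 row=[0.0001 0.0009 0.0007]
(array([658.1,  35.1,  65.1, 105. ]), np.float64(0.0581))
(array([658. ,  35.1,  63.4, 103.2]), np.float64(0.0546))
(array([657.9,  35. ,  62.2, 101.9]), np.float64(0.055))
```

View pics/g9.png

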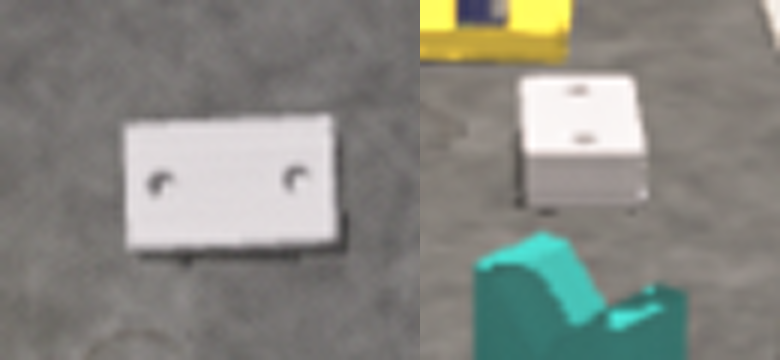

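The plate lies flush on the pile, 0.8 mm and 0.6° from the earlier pile fit. I've used all my picture views, so I'll back off and check the rest by numbers.

Emit:
step_arm(targets=[[[0,0,0],[0,-30,-20],85],[[0,0,0],[0,-35,-20],85],[[0,0,0],[-10,-35,0],85],[[0,0,0],[-20,-30,0],85],[[0,0,0],[-20,0,0],85]])

```text
time: 43.83
tool_pos: [0.5345, -0.2119, 0.2704]
tcp_rot: [-2.167, -2.269, 0.005]
wrist_force: [-0.2, -0.3, 0.2]
width: 0.998
grip_force: 0.0
```

Emit:
step_arm(targets=[[[0,0,0],[-35,0,0],85],[[0,0,0],[-35,0,0],85],[[0,0,0],[-35,0,0],85],[[0,0,0],[0,0,0],85],[[0,0,0],[0,0,0],85]])

```text
time: 44.25
tool_pos: [0.5443, -0.3191, 0.2708]
tcp_rot: [-2.173, -2.268, 0.001]
wrist_force: [0.4, 0.1, 0.2]
width: 0.999
grip_force: 0.0
```

```bash
python3 - <<'E'
from edge import *
s0=cv2.imread("pics/side0.png").astype(int); t0=cv2.imread("pics/top0.png").astype(int)
s=read_camera("side")[:,:,::-1].astype(int); 
print("black side diff",np.abs(s-s0)[215:262,330:356].mean(), "turq1",np.abs(s-s0)[242:268,280:312].mean(),"turq2",np.abs(s-s0)[278:310,184:222].mean())
for n in("blue_bottle_1","black_bottle"):
    print(n,[(round(float(d["score"]),2),np.round(d["extent"])) for d in look_for("side",n)])
t=read_camera("top")[:,:,::-1]
print("top black diff",np.abs(t.astype(int)-t0)[138:162,318:338].mean(),np.abs(t.astype(int)-t0)[60:110,260:300].mean())
for n in("blue_bottle_1","v_block_short","black_bottle"):
    for d in cut_out("top",n):
        ys,xs=np.nonzero(d["region"]); print(n,round(float(d["score"]),2),np.round(ray("top",[[xs.mean(),ys.mean()]],.035)[0],3))
print(rect(np.ascontiguousarray(t),"top",(228,172,280,212),.030,155), read_state()["tool_pos"],read_state()["time"])
E
```

```text
black side diff 4.51582105837425 turq1 5.990785256410256 turq2 16.074287280701753
blue_bottle_1 [(0.74, array([276., 185., 286., 209.])), (0.52, array([280., 179., 287., 190.]))]
black_bottle [(0.59, array([331., 199., 352., 268.]))]
top black diff 3.373611111111111 4.6275
blue_bottle_1 0.7 [0.596 0.226 0.035]
blue_bottle_1 0.5 [0.596 0.306 0.035]
v_block_short 0.9 [0.428 0.238 0.035]
v_block_short 0.63 [0.425 0.271 0.035]
black_bottle 0.83 [ 0.778 -0.182  0.035]
black_bottle 0.4 [0.428 0.238 0.035]
(array([658. ,  35.1,  63.3, 103.1]), np.float64(0.0562)) [ 0.54449582 -0.31673302  0.27038852] 44.6
```

```bash
python3 -c "
from workcell import *
print(finish_job())"
```

```text
the job is handed in; nothing more can be done
None
```

The job is handed in at about 45 s: both V-blocks stand groove up in the wood tray, both blue bottles stand in the drip tray, the plate lies on the pile within about 1 mm and 0.6° by the camera fit, and the black bottle has not moved.

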